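Lock the idler units of a record-player drive deck and fit their retaining rings

TASK

Push the locking stud of all three idler units on the aluminium deck fully home. After that use the hinged pliers to spread a retaining ring and fit it into the spindle groove above every pulley (a spindle without a pulley needs none), so that each ring lies level and has sprung shut in its groove with the pulley still right down on its spindle. Finally, with all rings on, stand the pliers back upright on the rubber mat they came from; do not disturb the capacitor, the spool or the disc cases.

Things in the scene. Friction and masses are not known exactly. Their poses are not given: they have to be found in the camera images.
- unit0_groove (a point): Idler unit, fixed on the deck, three alike: grey base 107 x 60 x 10 mm and an upright steel spindle, on which a pulley may sit. Spindle above the unit's underside: 28 mm diameter up to 42 mm, groove of 24 mm diameter from 42 to 49 mm, end land of 30 mm diameter from 49 to 55 mm (flat top). This point: on the spindle axis at mid-height of the groove, 45.5 mm above the unit's underside, z up.
- stud0_top (a point): Locking stud of unit0: round white plastic head 18 mm across, 6 mm thick, over the unit's base. This point: centre of its top face. It starts 23.5 to 25 mm below unit0_groove (up to 6 mm proud) and is fully home at 29.5 mm below it (head down on the base). It needs about 5 N straight down and stays where it is pushed.
- pulley0_c (a point): Black plastic belt pulley, 56 mm across, 29 mm tall, 120 g, loose on the spindle of unit0 and already right down; two or three of the spindles have one, an absent one reads None. This point: its centre at half height, 19 mm below unit0_groove; its top face is 1 mm below the groove's lower edge.
- unit1_groove (a point): Another idler unit, alike. The flat top of the spindle is 9.5 mm above this point.
- stud1_top (a point): Locking stud of unit1: round white plastic head 18 mm across, 6 mm thick, over the unit's base. This point: centre of its top face. It starts 23.5 to 25 mm below unit1_groove (up to 6 mm proud) and is fully home at 29.5 mm below it (head down on the base). It needs about 5 N straight down and stays where it is pushed.
- pulley1_c (a point): Black plastic belt pulley, 56 mm across, 29 mm tall, 120 g, loose on the spindle of unit1 and already right down; two or three of the spindles have one, an absent one reads None. This point: its centre at half height, 19 mm below unit1_groove; its top face is 1 mm below the groove's lower edge.
- unit2_groove (a point): Another idler unit, alike. The stud lies 56 mm from the spindle axis along the unit's -x (the robot's side).
- stud2_top (a point): Locking stud of unit2: round white plastic head 18 mm across, 6 mm thick, over the unit's base. This point: centre of its top face. It starts 23.5 to 25 mm below unit2_groove (up to 6 mm proud) and is fully home at 29.5 mm below it (head down on the base). It needs about 5 N straight down and stays where it is pushed.
- pulley2_c (a point): Black plastic belt pulley, 56 mm across, 29 mm tall, 120 g, loose on the spindle of unit2 and already right down; two or three of the spindles have one, an absent one reads None. This point: its centre at half height, 19 mm below unit2_groove; its top face is 1 mm below the groove's lower edge.
- ring0_c (a point): Steel retaining ring (three alike) lying flat on the thin black mat at the robot's right. Band 3.5 mm thick, inner diameter 25 mm shut, about 37 mm outside; two halves hinged at the back and sprung shut. This point: the ring's centre at half thickness. x points from the centre to the hinge, 16 mm away; the open gap with two ears is on the -x side (roughly towards the robot at the start).
- ring0_arm (a joint): Angle by which that ring is spread, rad: 0 shut, about 0.6 when the pliers are fully squeezed; it springs back by itself (3 to 6 N at each ear).
- ring1_c (a point): Another ring, alike. Ears: 21 mm from the centre along -x, raised, underside 6 mm and top 10 mm above the ring's underside; 16 to 20 mm free between them when shut. Point and axes belong to the half on the +y side: when the ring is spread by a (its joint), its middle line from gap to hinge is turned by +a/2 about z from this x axis.
- ring1_arm (a joint): Angle by which that ring is spread, rad: 0 shut, about 0.6 when the pliers are fully squeezed; it springs back by itself (3 to 6 N at each ear).
- ring2_c (a point): Another ring, alike. Spread by 0.6 it passes over the 30 mm spindle land with about 1.5 mm to spare if the spindle axis lies 3.5 mm from the ring's centre (the point 16 mm from the hinge on the middle line) towards the gap, which may face any way. As it shuts, its ears move 4 mm towards the hinge: draw the pliers back by as much, so that the ring's back is in the groove too.
- ring2_arm (a joint): Angle by which that ring is spread, rad: 0 shut, about 0.6 when the pliers are fully squeezed; it springs back by itself (3 to 6 N at each ear).
- pliers_grip (a point): Retaining-ring pliers, 160 g, 158 mm long, standing on their handles on the empty black mat at the robot's left. This point: half-way between the two grey handle grips, where they are to be held, 12 mm above the pliers' underside. x points from handles to tips, y left, z up. Grips 10 mm thick, 24 mm tall, 77 mm long; 66 mm over their outer faces here at rest.
- pliers_pivot (a point): Pivot of the pliers, 50 mm ahead of the grip point. The levers do not cross: squeezing the grips from 66 to about 42 mm spreads the prongs, against a spring: 8 N at rest, 15 N fully squeezed, 22 N with a ring. Held lightly (2 mm squeezed) the prongs hardly open; close gently so as not to tip them. All axes of the pliers belong to the left lever, which turns when squeezed.
- pliers_tip (a point): Midway between the two prongs, 110 mm ahead of the grip point, at their lower ends, 1 mm above the pliers' underside. Prongs point down, 7 mm long along x; at rest 12.5 mm wide over both with their lips, so they enter between a ring's ears from above. The outward lips (1 to 3.5 mm above the underside) go under the ears and carry the spread ring; the jaws are 13 mm up.
- mat: Black rubber mat for the pliers, to the robot's left, fixed, 220 (x) x 150 (y) x 3 mm; origin at the centre of its underside.
- ring_mat: Black rubber mat under the rings, to the robot's right, fixed, 130 x 200 x 3 mm; origin at the centre of its underside.
- deck: Aluminium deck plate that carries the idler units, fixed, 190 x 350 x 10 mm; origin at the centre of its underside.
- capacitor: Bystander: blue capacitor can, 34 mm in diameter, 52 mm tall, origin under its centre.
- spool: Bystander: white solder spool, 48 mm in diameter, 40 mm tall, origin under its centre.
- cases: Bystander: two flat disc cases, 125 x 142 x 21 mm, origin under the centre.
Not all that is in view belongs to the job. What is shaped like the part that bears ring2_c but red is not meant. Of the things that look like the part that bears pliers_grip, the larger one is meant.

How it is judged (in metres and radians):
On the way, in this order (a step that is already met when the one before it is completed fails the run):
1. the locking stud of all three units is pushed fully home (at least 4.5 of its 6 mm) (z of stud0_top in the frame of unit0_groove below -0.028 m and z of stud1_top in the frame of unit1_groove below -0.028 m and z of stud2_top in the frame of unit2_groove below -0.028 m), for 0.2 s.
2. a retaining ring is spread by the pliers (((value of joint ring0_arm above 0.3 rad and contact force between pliers and ring0 above 0.5 N) or (value of joint ring1_arm above 0.3 rad and contact force between pliers and ring1 above 0.5 N) or (value of joint ring2_arm above 0.3 rad and contact force between pliers and ring2 above 0.5 N))), for 0.1 s.
At the end, for the whole second after the job is handed in: All three studs at least 4.5 mm in; every pulley down on its spindle with a ring above it, shut (under 0.15 rad), level (0.15 rad), centred within 5 mm and 13.5 to 22.5 mm above the pulley's centre (in the groove); the pliers upright and still, their grip point over their mat (all of step 1 and z of pulley0_c in the frame of unit0_groove below -0.016 m and z of pulley1_c in the frame of unit1_groove below -0.016 m and z of pulley2_c in the frame of unit2_groove below -0.016 m and horizontal distance between pulley0_c and unit0_groove below 0.006 m and horizontal distance between pulley1_c and unit1_groove below 0.006 m and horizontal distance between pulley2_c and unit2_groove below 0.006 m and ((horizontal distance between ring0_c and pulley0_c below 0.005 m and z of ring0_c in the frame of pulley0_c between 0.0135 and 0.0225 m and value of joint ring0_arm below 0.15 rad and angle between ring0_c's own z axis and vertical below 0.15 rad) or (horizontal distance between ring1_c and pulley0_c below 0.005 m and z of ring1_c in the frame of pulley0_c between 0.0135 and 0.0225 m and value of joint ring1_arm below 0.15 rad and angle between ring1_c's own z axis and vertical below 0.15 rad) or (horizontal distance between ring2_c and pulley0_c below 0.005 m and z of ring2_c in the frame of pulley0_c between 0.0135 and 0.0225 m and value of joint ring2_arm below 0.15 rad and angle between ring2_c's own z axis and vertical below 0.15 rad)) and ((horizontal distance between ring0_c and pulley1_c below 0.005 m and z of ring0_c in the frame of pulley1_c between 0.0135 and 0.0225 m and value of joint ring0_arm below 0.15 rad and angle between ring0_c's own z axis and vertical below 0.15 rad) or (horizontal distance between ring1_c and pulley1_c below 0.005 m and z of ring1_c in the frame of pulley1_c between 0.0135 and 0.0225 m and value of joint ring1_arm below 0.15 rad and angle between ring1_c's own z axis and vertical below 0.15 rad) or (horizontal distance between ring2_c and pulley1_c below 0.005 m and z of ring2_c in the frame of pulley1_c between 0.0135 and 0.0225 m and value of joint ring2_arm below 0.15 rad and angle between ring2_c's own z axis and vertical below 0.15 rad)) and ((horizontal distance between ring0_c and pulley2_c below 0.005 m and z of ring0_c in the frame of pulley2_c between 0.0135 and 0.0225 m and value of joint ring0_arm below 0.15 rad and angle between ring0_c's own z axis and vertical below 0.15 rad) or (horizontal distance between ring1_c and pulley2_c below 0.005 m and z of ring1_c in the frame of pulley2_c between 0.0135 and 0.0225 m and value of joint ring1_arm below 0.15 rad and angle between ring1_c's own z axis and vertical below 0.15 rad) or (horizontal distance between ring2_c and pulley2_c below 0.005 m and z of ring2_c in the frame of pulley2_c between 0.0135 and 0.0225 m and value of joint ring2_arm below 0.15 rad and angle between ring2_c's own z axis and vertical below 0.15 rad)) and x of pliers_grip in the frame of mat between -0.12 and 0.12 m and y of pliers_grip in the frame of mat between -0.085 and 0.085 m and z of pliers_grip in the frame of mat below 0.022 m and angle between pliers_grip's own z axis and vertical below 0.15 rad and linear speed of pliers below 0.02 m/s); the robot touches nothing.
It fails at once if capacitor knocked away (more than 3 cm) (distance of capacitor from where it was at the start of the episode above 0.03 m).
It fails at once if spool knocked away (more than 3 cm) (distance of spool from where it was at the start of the episode above 0.03 m).
It fails at once if cases knocked away (more than 3 cm) (distance of cases from where it was at the start of the episode above 0.03 m).
Of pulley0, pulley1, pulley2 only 2 to 3 are there at a start; the rules pass over those that are not, and their reading is None.
At some moment in a run one of pliers may be knocked a few centimetres aside while the robot is not near it.
It also fails if it takes over 208 s, if anything falls off the work surface, if the arm or the gripper's body presses on something with over 40 N, if the wrist force passes 120 N, or if a joint passes its speed limit or range.

ROBOT

A 6-joint arm with a two-finger parallel gripper is mounted at the origin on the work surface. World frame = base frame: x ahead of the robot, y to its left, z up, the work surface at z = 0. Lengths are in m, angles in degrees, forces in N, time in s.
With the tool pointing down it reaches from about 0.4 to 0.825 m from the base axis. Payload 7 kg.
Tool frame: the origin (TCP) lies between the finger pads; the fingertips stand 19 mm ahead of it and the grasp point (between the pads) is the TCP; x points along the fingers, y is the direction in which the jaws open and shut, and the axes are right-handed (so a half turn about x gives the same grasp; the last joint's range is limited). The gripper opens to 88 mm and grips with 3 to 60 N. Pads are 19 mm wide; open, the fingers measure 130 mm over their backs; the gripper's body (78 mm by 193 mm) begins 47 mm behind the grasp point.
Start: joints at [91.736, 20.546, 0.682, 0, -70.136, -16.507], TCP at [0.172, 0.653, 0.246] pointing down, gripper open.
Joint ranges: [-176.03, 176.03], [-82.01, 121.73], [-58.28, 71.71], [-173.87, 95.51], [-174.79, -0.11], [-173.66, 173.66]. Speed limits (degrees/s): [136.94, 136.94, 172.46, 180, 180, 180].

INTERFACE

Orientations are given as [roll, pitch, yaw] about the fixed x, y, z axes, in that order (R = Rz(yaw) Ry(pitch) Rx(roll)).
In Python, from plant import * gives the robot as it stands.
- The arm moves only by the tool step_arm, never from a script. Its argument "steps" is a list of rows, each a list of 2 entries, a list of its own where there are three numbers: the shift along the tool's x, y, z in units of 0.02 m (1.0 is 0.02 m), then the turn about the tool's x in units of 6 degrees (1.0 is 6 degrees). A call has 1 to 20 rows; each row shifts and turns the commanded pose from where the row before left it, along the tool's axes as they then stand; what a row does not reach is not made up. A row lasts 1/12 s, in which the tool goes at most 41.7 mm and 7.16 degrees, less where a joint would pass 70% of its speed; a pose out of reach is approached as far as the arm can. A call with a number of a shift or a turn outside -1 to 1 is refused whole. A call with a gripper value outside its range is refused whole. "fingers" is the closure, from 0 (fully open) to 1 (shut), set as the call begins (left out, the last holds). The fingers move at their own pace and stop on an object; "grip_force" is the grip in N (left out, the last holds). Time passes only in rows, so rows that do not move let the fingers close. It gives the time, the measured TCP pose, the force and the opening at its end, in the units of the state.
- get_state(): the state, without advancing time (a new reading comes with each control period).
- capture(name): name is "scene" or "top"; returns the picture (420x560x3 uint8, blue, green, red); there is no depth.
- camera_model(name): a dict with "intrinsics" (3x3 intrinsics, pixels), "dist_coeffs" ([k1, k2, p1, p2, k3] as OpenCV has them; the pictures are not rectified), "rvec" (rotation vector, rad) and "tvec" (3), from world to camera coordinates, as OpenCV has them. Camera axes: x right, y down, z forward; pixel columns grow to the right and rows downward; lengths in m; the calibration is good to about 2 mm. A picture is of the moment at which its call begins. camera_model takes no time and is no camera call.
- close_job(): hands the job in, once; it reports no verdict.
The state is a dict: "time_s": time; "joints": joint angles; "qd": joint speeds; "joint_torque": joint torques, N m; "tcp_pos": TCP position; "eef_rot": TCP orientation; "contact_force": force on the tool from outside, world axes, zero at the start; "moment": the same for the moment, N m; "gripper_width": finger opening in m.
Only numpy, scipy, OpenCV 4.12 (cv2) and the standard library are available. Lean on these libraries where they do the work, as an engineer would, in place of code of your own. Each camera call takes 0.05 s, during which the arm holds its last target.

## Working session

There is one attempt and no reset: what is moved stays moved. The work goes in short steps, Python scripts to look and compute and a tool call to move; the robot and the scene stay as the last step left them, time stands still between calls to the robot, and variables do not carry over. Pictures are saved under pics/ and viewed, and the job is handed in when it is done.

Besides the shell and the picture viewer there is one more tool, called after "Call:" in YAML: its name, and indented under it one key for each argument. step_arm: Moves the arm, as the interface text tells. Its arguments: {"type":"object","properties":{"steps":{"type":"array","items":{"type":"array"}},"fingers":{"type":"number"},"grip_force":{"type":"number"}},"required":["steps"]}

```bash
ls; mkdir -p pics; python3 - <<'E'
from plant import *
import cv2
print(get_state())
for n in ("scene","top"):
    im=capture(n); cv2.imwrite(f"pics/{n}0.png",im)
    print(n,camera_model(n))
E
```

```text
pics
{'time_s': 0.0, 'joints': array([ 9.17377132e+01,  2.05921108e+01,  6.33711500e-01, -1.93432579e-02,
       -7.01350997e+01, -1.65064710e+01]), 'qd': array([ 0.00527396, -0.01928383, -0.03641389,  0.0028296 , -0.04305182,
        0.03829364]), 'joint_torque': array([ 1.19692344e-03, -5.82726717e+01,  2.93046874e+01,  6.99694365e+00,
        6.94389077e-03, -1.56068609e-04]), 'tcp_pos': array([0.17198602, 0.6522542 , 0.244617  ]), 'eef_rot': array([ 95.50236369,  89.90474862, -99.27298182]), 'contact_force': array([-0.10212108, -0.09586905, -0.44675689]), 'moment': array([ 0.03086431, -0.00557975, -0.02220799]), 'gripper_width': 0.08764692578128612}
scene {'intrinsics': array([[397.04295053,   0.        , 275.78811632],
       [  0.        , 397.04295053, 208.56213824],
       [  0.        ,   0.        ,   1.        ]]), 'dist_coeffs': array([-0.11611174,  0.        ,  0.        ,  0.        ,  0.        ]), 'rvec': array([ 2.14883433,  0.69677606, -0.31126109]), 'tvec': array([-0.5470819 , -0.14424379,  1.30219512])}
top {'intrinsics': array([[407.61663144,   0.        , 274.09681739],
       [  0.        , 407.61663144, 210.05250282],
       [  0.        ,   0.        ,   1.        ]]), 'dist_coeffs': array([-0.0917851,  0.       ,  0.       ,  0.       ,  0.       ]), 'rvec': array([ 2.11363544, -2.1656731 ,  0.10787594]), 'tvec': array([0.08721708, 0.63028545, 0.98693107])}
```

View pics/scene0.png

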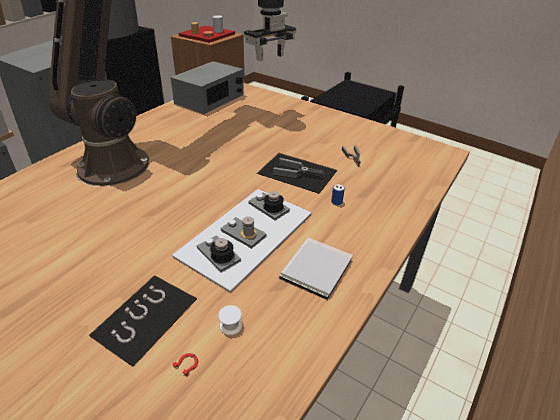

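View pics/top0.png

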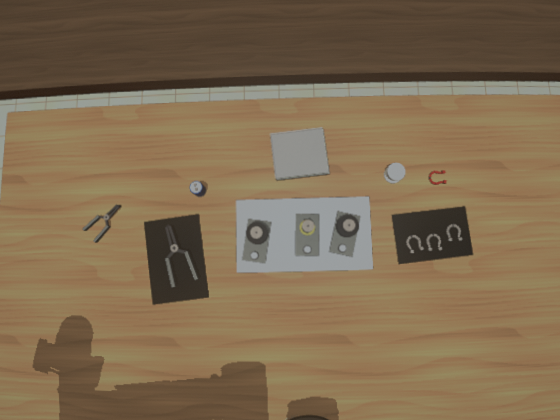

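```bash
cat > h.py <<'E'
from plant import *
import cv2, numpy as np
from scipy.spatial.transform import Rotation as R
CM={n:camera_model(n) for n in("scene","top")}
def ray(n,px):
    c=CM[n]; p=cv2.undistortPoints(np.array(px,float).reshape(-1,1,2),c['intrinsics'],c['dist_coeffs']).reshape(-1,2)
    Rm=cv2.Rodrigues(c['rvec'])[0]; o=-Rm.T@c['tvec']
    d=np.c_[p,np.ones(len(p))]@Rm
    return o,d/np.linalg.norm(d,axis=1)[:,None]
def onz(n,px,z):
    o,d=ray(n,px); return o+d*((z-o[2])/d[:,2])[:,None]
def proj(n,P):
    c=CM[n]; return cv2.projectPoints(np.array(P,float).reshape(-1,1,3),c['rvec'],c['tvec'],c['intrinsics'],c['dist_coeffs'])[0].reshape(-1,2)
def tri(p1,p2):
    o1,d1=ray("scene",[p1]);o2,d2=ray("top",[p2]);d1=d1[0];d2=d2[0]
    A=np.c_[d1,-d2]; s=np.linalg.lstsq(A,o2-o1,rcond=None)[0]
    a=o1+d1*s[0];b=o2+d2*s[1]; return (a+b)/2,np.linalg.norm(a-b)
def crop(im,u0,v0,u1,v1,k,fn):
    cv2.imwrite(fn,cv2.resize(im[v0:v1,u0:u1],None,fx=k,fy=k,interpolation=cv2.INTER_CUBIC))
E
python3 - <<'E'
from h import *
t=cv2.imread('pics/top0.png');s=cv2.imread('pics/scene0.png')
crop(t,230,190,380,280,5,'pics/c1.png')
crop(t,140,205,220,310,5,'pics/c2.png')
crop(t,385,160,480,270,5,'pics/c3.png')
crop(s,170,180,320,290,5,'pics/c4.png')
for n in CM: print(n, ray(n,[[280,210]]))
E
```

```text
scene (array([ 1.07804031, -0.59619773,  0.70582885]), array([[-0.43422496,  0.65034507, -0.62329766]]))
top (array([0.4977905 , 0.04275971, 1.06267386]), array([[ 0.13037955,  0.01379666, -0.99136816]]))
```

View pics/c1.png

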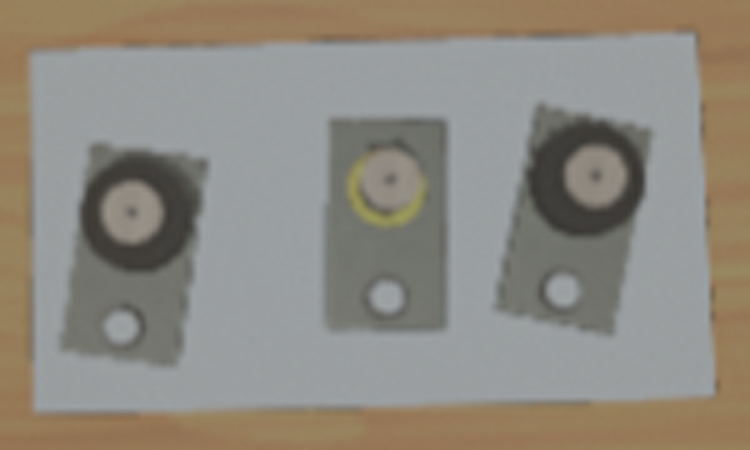

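View pics/c2.png

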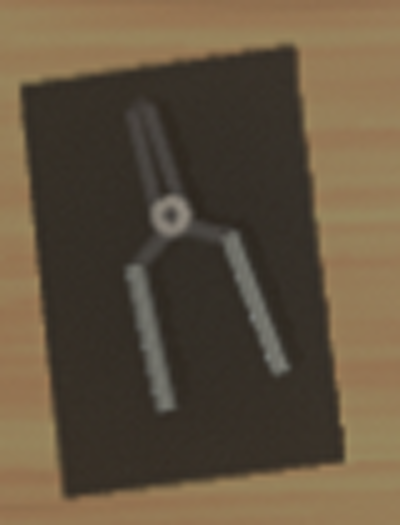

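View pics/c3.png

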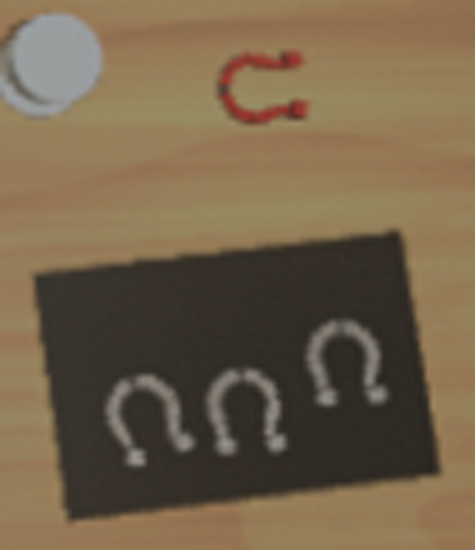

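View pics/c4.png

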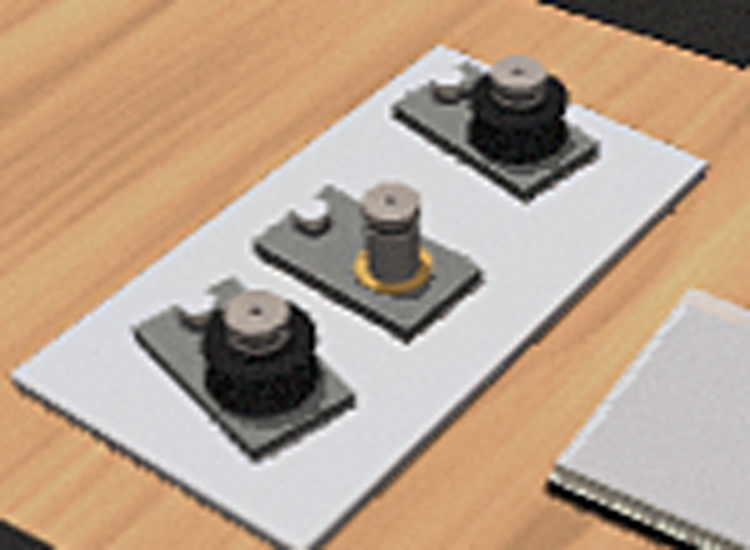

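```bash
cat > m1.py <<'E'
from h import *
def white_blobs(im, box, f):
    pass
t=cv2.imread('pics/top0.png');s=cv2.imread('pics/scene0.png')
for name,px in (("spL",(256,232)),("spM",(308,226)),("spR",(349,225)),("stL",(254,255)),("stM",(307,249)),("stR",(342,248))):
    print(name,t[px[1],px[0]])
for name,px in (("spL",(273,194)),("spM",(248,220)),("spR",(221,242)),("stM",(232,223)),("stL",(260,196)),("stR",(209,243))):
    print(name,s[px[1],px[0]])
print('deck',t[260,290],s[260,230],'base',t[240,307], 'base s',s[238,250])
E
python3 m1.py
```

```text
spL [ 95 100 104]
spM [106 113 117]
spR [ 93  98 102]
stL [158 157 153]
stM [161 159 155]
stR [160 158 154]
spL [83 82 87]
spM [ 97 100 106]
spR [61 59 64]
stM [223 218 218]
stL [244 237 236]
stR [ 93 101 111]
deck [160 158 154] [44 48 49] base [109 115 113] base s [52 74 90]
```

```bash
cat > m2.py <<'E'
from h import *
def blob(im,c,r,f,k=8):
    u,v=c; sub=im[v-r:v+r+1,u-r:u+r+1].astype(np.float32)
    up=cv2.resize(sub,None,fx=k,fy=k,interpolation=cv2.INTER_CUBIC)
    m=f(up).astype(np.uint8)
    n,l,st,ce=cv2.connectedComponentsWithStats(m)
    if n<2: return None
    # component nearest centre with area
    d=[np.hypot(*(ce[i]-up.shape[0]/2))-0.02*st[i,4]**.5*10 for i in range(1,n)]
    i=1+int(np.argmin(d))
    cs,_=cv2.findContours((l==i).astype(np.uint8),cv2.RETR_EXTERNAL,cv2.CHAIN_APPROX_NONE)
    h=cv2.convexHull(max(cs,key=cv2.contourArea)); M=cv2.moments(h)
    e=cv2.fitEllipse(h)
    x,y=M['m10']/M['m00'],M['m01']/M['m00']
    return np.array([(x+.5)/k-.5+u-r,(y+.5)/k-.5+v-r]),np.array(e[1])/k,M['m00']/k/k
if __name__=="__main__":
    t=cv2.imread('pics/top0.png');s=cv2.imread('pics/scene0.png')
    warm=lambda th,d:(lambda a:(a[...,2]-a[...,0]>d)&(a[...,2]>th))
    P={}
    for nm,c in (("L",(256,232)),("M",(308,226)),("R",(349,225))):
        sub=t[c[1]-8:c[1]+9,c[0]-8:c[0]+9]
        b=blob(t,c,9,lambda a:(a[...,2]>110)&(a[...,2]-a[...,0]>3)&(a[...,2]-a[...,0]<40)); print('top sp',nm,b,onz('top',[b[0]],.065)); P[nm]=b[0]
    for nm,c in (("L",(273,194)),("M",(248,220)),("R",(221,242))):
        b=blob(s,c,9,lambda a:(a[...,2]>125)&(a[...,2]-a[...,0]>3)&(a[...,2]-a[...,0]<40)); print('scn sp',nm,b,onz('scene',[b[0]],.065),tri(b[0],P[nm]))
    for nm,c in (("L",(254,255)),("M",(307,249)),("R",(342,248))):
        b=blob(t,c,6,lambda a:(a[...,2]>135)); print('top st',nm,b,onz('top',[b[0]],.031))
E
python3 m2.py
```

```text
top sp L (array([255.87714338, 231.98703374]), array([12.14221191, 12.21493816]), 115.1953125) [[0.57609495 0.11720502 0.065     ]]
top sp M (array([307.24995823, 227.05271514]), array([17.20411491, 27.50135231]), 292.2578125) [[ 0.58507914 -0.00914173  0.065     ]]
top sp R (array([348.69901278, 224.71411415]), array([12.05001545, 12.17086124]), 113.296875) [[ 0.5881791  -0.11090923  0.065     ]]
scn sp L (array([271.99531915, 193.64171106]), array([ 6.6075654 , 16.00581741]), 66.7265625) [[0.57310334 0.11806359 0.065     ]] (array([0.57526685, 0.11649582, 0.06699637]), np.float64(0.0017387625610903745))
scn sp M (array([247.7978568 , 219.71672468]), array([ 7.99029875, 13.29735279]), 79.1171875) [[ 0.58925661 -0.00799423  0.065     ]] (array([ 0.58668139, -0.00794048,  0.06348187]), np.float64(0.003895849594195256))
scn sp R (array([219.37770047, 240.80735231]), array([10.90209866, 16.32920265]), 122.109375) [[ 0.58379693 -0.10857786  0.065     ]] (array([ 0.58726687, -0.11088612,  0.06871783]), np.float64(0.0015900221429001767))
top st L (array([253.70198732, 254.98427984]), array([5.93132925, 6.28061724]), 28.6484375) [[0.52070611 0.12624142 0.031     ]]
top st M (array([306.94296294, 248.93370891]), array([5.85815763, 6.14483404]), 27.6484375) [[ 0.53277188 -0.00837882  0.031     ]]
top st R (array([342.20081627, 247.6354109 ]), array([5.97021389, 6.18412685]), 28.234375) [[ 0.53376429 -0.0972344   0.031     ]]
```

```bash
cat >> h.py <<'E'
def go(x=None,y=None,z=None,yaw=None,s=None):
    """print the tool-axis shift (units of 20mm) to the world target; yaw = world direction (deg) of tool y (mod 180)"""
    s=s or get_state(); M=R.from_euler('xyz',s['eef_rot'],degrees=True).as_matrix()
    p=s['tcp_pos']; t=np.array([p[i] if v is None else v for i,v in enumerate((x,y,z))])
    cy=np.degrees(np.arctan2(M[1,1],M[0,1]))
    print('tcp',p.round(4),'toolx',M[:,0].round(3),'tooly yaw %.2f'%cy,'F',s['contact_force'].round(2),'w %.4f'%s['gripper_width'],'t %.2f'%s['time_s'],'j6 %.1f'%s['joints'][5])
    print('units now', ((M.T@(t-p))/.02).round(3),'mm',((t-p)*1000).round(1))
    if yaw is not None:
        d=(yaw-cy+90)%180-90
        # tool x down: turning + about tool x lowers world yaw
        u=-d/6; print('turn units',round(u,3),'deg',round(d,2))
        M2=R.from_rotvec([0,0,np.radians(d)]).as_matrix()@M
        print('units after turn',((M2.T@(t-p))/.02).round(3))
E
python3 - <<'E'
from h import *
go(.5207,.1262,.12,yaw=90-9+180)
E
```

```text
tcp [0.1721 0.6523 0.2447] toolx [-0.    -0.001 -1.   ] tooly yaw -104.78 F [0.99 0.68 0.4 ] w 0.0877 t 0.10 j6 -16.5
units now [  6.271  20.977 -23.565] mm [ 348.6 -526.1 -124.7]
turn units -0.963 deg 5.78
units after turn [  6.274  23.244 -21.332]
```

Call:
step_arm:
  steps:
    - [[0, 0, 0], -0.96]
    - [[0.2, 0.97, -0.89], 0]
    - [[0.2, 0.97, -0.89], 0]
    - [[0.2, 0.97, -0.89], 0]
    - [[0.2, 0.97, -0.89], 0]
    - [[0.2, 0.97, -0.89], 0]
    - [[0.2, 0.97, -0.89], 0]
    - [[0.2, 0.97, -0.89], 0]
    - [[0.2, 0.97, -0.89], 0]
    - [[0.2, 0.97, -0.89], 0]
    - [[0.2, 0.97, -0.89], 0]
    - [[0.2, 0.97, -0.89], 0]
    - [[0.2, 0.97, -0.89], 0]
  fingers: 1
  grip_force: 20

```text
time_s: 1.18
tcp_pos: [0.347, 0.3879, 0.1972]
eef_rot: [63.2, 90.0, -125.8]
contact_force: [0.1, 0.0, -1.1]
gripper_width: 0.0067
```

Call:
step_arm:
  steps:
    - [[0.2, 0.97, -0.89], 0]
    - [[0.2, 0.97, -0.89], 0]
    - [[0.2, 0.97, -0.89], 0]
    - [[0.2, 0.97, -0.89], 0]
    - [[0.2, 0.97, -0.89], 0]
    - [[0.2, 0.97, -0.89], 0]
    - [[0.2, 0.97, -0.89], 0]
    - [[0.2, 0.97, -0.89], 0]
    - [[0.2, 0.97, -0.89], 0]
    - [[0.2, 0.97, -0.89], 0]
    - [[0.2, 0.97, -0.89], 0]
    - [[0, 0, 0], 0]
    - [[0, 0, 0], 0]
    - [[0, 0, 0], 0]

```text
time_s: 2.35
tcp_pos: [0.5064, 0.1477, 0.1534]
eef_rot: [38.1, 90.0, -150.9]
contact_force: [-0.2, -0.1, -0.1]
gripper_width: 0.0005
```

```bash
python3 - <<'E'
from h import *
go(.5207,.1262,.06,yaw=90-9+180)
E
```

```text
tcp [0.5064 0.1477 0.1534] toolx [-0. -0. -1.] tooly yaw -99.06 F [-0.2  -0.15 -0.11] w 0.0005 t 2.35 j6 43.4
units now [ 4.669  0.949 -0.876] mm [ 14.3 -21.5 -93.4]
turn units -0.01 deg 0.06
units after turn [ 4.669  0.949 -0.875]
```

Call:
step_arm:
  steps:
    - [[0.6, 0.95, -0.88], 0]
    - [[0.8, 0, 0], 0]
    - [[0.8, 0, 0], 0]
    - [[0.8, 0, 0], 0]
    - [[0.8, 0, 0], 0]
    - [[0.6, 0, 0], 0]
    - [[0, 0, 0], 0]
    - [[0, 0, 0], 0]

```text
time_s: 3.02
tcp_pos: [0.5205, 0.127, 0.0654]
eef_rot: [47.3, 89.9, -141.7]
contact_force: [0.1, -1.6, 1.2]
gripper_width: 0.0008
```

Call:
step_arm:
  steps:
    - [[0.15, 0, 0], 0]
    - [[0.15, 0, 0], 0]
    - [[0.1, 0, 0], 0]
    - [[0.1, 0, 0], 0]
    - [[0.1, 0, 0], 0]
    - [[0.1, 0, 0], 0]
    - [[0, 0, 0], 0]
    - [[0, 0, 0], 0]

```text
time_s: 3.68
tcp_pos: [0.521, 0.1263, 0.0515]
eef_rot: [57.4, 90.0, -131.6]
contact_force: [0.0, 0.1, 0.2]
gripper_width: 0.0009
```

```bash
python3 - <<'E'
from h import *
go(.5207,.1262,.045)
E
```

```text
tcp [0.521  0.1263 0.0515] toolx [-0. -0. -1.] tooly yaw -99.01 F [0.04 0.13 0.17] w 0.0009 t 3.68 j6 46.4
units now [0.325 0.005 0.014] mm [-0.3 -0.1 -6.5]
```

Call:
step_arm:
  steps:
    - [[0.06, 0, 0], 0]
    - [[0.06, 0, 0], 0]
    - [[0.06, 0, 0], 0]
    - [[0.06, 0, 0], 0]
    - [[0.06, 0, 0], 0]
    - [[0, 0, 0], 0]
    - [[0, 0, 0], 0]

```text
time_s: 4.27
tcp_pos: [0.5211, 0.1263, 0.0457]
eef_rot: [-159.7, 90.0, 11.3]
contact_force: [-0.2, -0.1, 3.1]
gripper_width: 0.0006
```

Call:
step_arm:
  steps:
    - [[0.04, 0, 0], 0]
    - [[0.03, 0, 0], 0]
    - [[0.03, 0, 0], 0]
    - [[0, 0, 0], 0]
    - [[0, 0, 0], 0]
    - [[0, 0, 0], 0]

```text
time_s: 4.77
tcp_pos: [0.5211, 0.1263, 0.0449]
eef_rot: [-167.9, 90.0, 3.1]
contact_force: [-6.4, -0.7, 17.7]
gripper_width: 0.0008
```

Call:
step_arm:
  steps:
    - [[-0.3, 0, 0], 0]
    - [[-0.8, 0, 0], 0]
    - [[-1, 0, 0], 0]
    - [[-0.9, 0, 0], 0]
    - [[0, 0, 0], 0]
    - [[0, 0, 0], 0]

```text
time_s: 5.27
tcp_pos: [0.5214, 0.1267, 0.1044]
eef_rot: [-133.3, 89.9, 37.7]
contact_force: [-0.4, -0.0, -0.4]
gripper_width: -0.0
```

```bash
python3 - <<'E'
from h import *
go(.5325,-.0084,.06,yaw=84)
E
```

```text
tcp [0.5214 0.1267 0.1044] toolx [ 0.002  0.001 -1.   ] tooly yaw -99.02 F [-0.44 -0.03 -0.38] w -0.0000 t 5.27 j6 46.4
units now [ 2.21   6.59  -1.601] mm [  11.1 -135.1  -44.4]
turn units -0.503 deg 3.02
units after turn [ 2.21   6.665 -1.252]
```

Skip the turn for now; move across then down.

Call:
step_arm:
  steps:
    - [[0, 0.95, -0.179], -0.5]
    - [[0, 0.95, -0.179], 0]
    - [[0, 0.95, -0.179], 0]
    - [[0, 0.95, -0.179], 0]
    - [[0, 0.95, -0.179], 0]
    - [[0, 0.95, -0.179], 0]
    - [[0, 0.95, -0.179], 0]
    - [[0.5, 0, 0], 0]
    - [[0.8, 0, 0], 0]
    - [[0.6, 0, 0], 0]
    - [[0.3, 0, 0], 0]
    - [[0.2, 0, 0], 0]
    - [[0, 0, 0], 0]
    - [[0, 0, 0], 0]

```text
time_s: 6.43
tcp_pos: [0.531, -0.0084, 0.0555]
eef_rot: [37.8, 90.0, -148.2]
contact_force: [0.6, 0.7, -0.8]
gripper_width: 0.0006
```

```bash
python3 - <<'E'
from h import *
go(.5325,-.0084,.045,yaw=84)
E
```

```text
tcp [ 0.531  -0.0084  0.0555] toolx [-0. -0. -1.] tooly yaw -95.99 F [ 0.55  0.7  -0.78] w 0.0006 t 6.43 j6 63.7
units now [ 0.523 -0.009 -0.075] mm [  1.5   0.  -10.5]
turn units 0.002 deg -0.01
units after turn [ 0.523 -0.009 -0.075]
```

Call:
step_arm:
  steps:
    - [[0.1, 0, -0.05], 0]
    - [[0.1, 0, 0], 0]
    - [[0.06, 0, 0], 0]
    - [[0.06, 0, 0], 0]
    - [[0.06, 0, 0], 0]
    - [[0.06, 0, 0], 0]
    - [[0.05, 0, 0], 0]
    - [[0.05, 0, 0], 0]
    - [[0.04, 0, 0], 0]
    - [[0, 0, 0], 0]
    - [[0, 0, 0], 0]

```text
time_s: 7.35
tcp_pos: [0.5322, -0.0086, 0.045]
eef_rot: [-166.8, 89.9, 7.2]
contact_force: [-3.8, 1.7, 12.2]
gripper_width: 0.0004
```

Call:
step_arm:
  steps:
    - [[-0.4, 0, 0], 0]
    - [[-0.8, 0, 0], 0]
    - [[-1, 0, 0], 0]
    - [[-0.8, 0, 0], 0]
    - [[0, 0, 0], 0]
    - [[0, 0, 0], 0]

```text
time_s: 7.85
tcp_pos: [0.5326, -0.0085, 0.1051]
eef_rot: [-153.3, 89.9, 20.7]
contact_force: [0.0, 0.1, -1.0]
gripper_width: 0.0005
```

```bash
python3 - <<'E'
from h import *
go(.5338,-.0972,.055,yaw=76)
E
```

```text
tcp [ 0.5326 -0.0085  0.1051] toolx [ 0.002  0.001 -1.   ] tooly yaw -96.01 F [ 0.02  0.13 -1.  ] w 0.0005 t 7.85 j6 63.8
units now [ 2.501  4.407 -0.52 ] mm [  1.2 -88.7 -50.1]
turn units 1.331 deg -7.99
units after turn [ 2.503  4.291 -1.126]
```

Call:
step_arm:
  steps:
    - [[0, 0, 0], 0.67]
    - [[0, 0, 0], 0.66]
    - [[0, 0.86, -0.225], 0]
    - [[0, 0.86, -0.225], 0]
    - [[0, 0.86, -0.225], 0]
    - [[0, 0.86, -0.225], 0]
    - [[0, 0.86, -0.225], 0]
    - [[0.5, 0, 0], 0]
    - [[0.8, 0, 0], 0]
    - [[0.7, 0, 0], 0]
    - [[0.3, 0, 0], 0]
    - [[0.2, 0, 0], 0]
    - [[0, 0, 0], 0]
    - [[0, 0, 0], 0]

```text
time_s: 9.02
tcp_pos: [0.5331, -0.0974, 0.054]
eef_rot: [50.6, 90.0, -143.4]
contact_force: [0.3, 0.7, 0.4]
gripper_width: 0.0006
```

```bash
python3 - <<'E'
from h import *
go(.5338,-.0972,.045,yaw=76)
E
```

```text
tcp [ 0.5331 -0.0974  0.054 ] toolx [-0. -0. -1.] tooly yaw -103.96 F [0.26 0.71 0.38] w 0.0006 t 9.02 j6 65.7
units now [ 0.45  -0.019 -0.03 ] mm [ 0.7  0.2 -9. ]
turn units 0.006 deg -0.04
units after turn [ 0.45  -0.019 -0.03 ]
```

Call:
step_arm:
  steps:
    - [[0.06, 0, 0], 0]
    - [[0.06, 0, 0], 0]
    - [[0.06, 0, 0], 0]
    - [[0.06, 0, 0], 0]
    - [[0.06, 0, 0], 0]
    - [[0.06, 0, 0], 0]
    - [[0.05, 0, 0], 0]
    - [[0.05, 0, 0], 0]
    - [[0.04, 0, 0], 0]
    - [[0, 0, 0], 0]
    - [[0, 0, 0], 0]
    - [[0, 0, 0], 0]

```text
time_s: 10.02
tcp_pos: [0.5333, -0.0975, 0.045]
eef_rot: [-169.8, 89.9, -3.8]
contact_force: [-3.6, 2.7, 13.0]
gripper_width: 0.0004
```

Call:
step_arm:
  steps:
    - [[-0.4, 0, 0], 0]
    - [[-0.8, 0, 0], 0]
    - [[-1, 0, 0], 0]
    - [[-1, 0, 0], 0]
    - [[-1, 0, 0], 0]
    - [[-1, 0, 0], 0]
    - [[0, -1, 0], 0]
    - [[0, -1, 0], 0]
    - [[0, -1, 0], 0]
    - [[0, 0, 0], 0]
  fingers: 0

```text
time_s: 10.85
tcp_pos: [0.5485, -0.0372, 0.1485]
eef_rot: [-148.4, 89.9, 17.7]
contact_force: [-0.1, -0.3, -0.5]
gripper_width: 0.0616
```

```bash
python3 - <<'E'
from h import *
t=capture('top');s=capture('scene');cv2.imwrite('pics/top1.png',t);cv2.imwrite('pics/scene1.png',s)
crop(t,80,195,220,315,5,'pics/d1.png')
crop(s,240,130,380,220,5,'pics/d2.png')
E
```

```text
(no output)
```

View pics/d1.png

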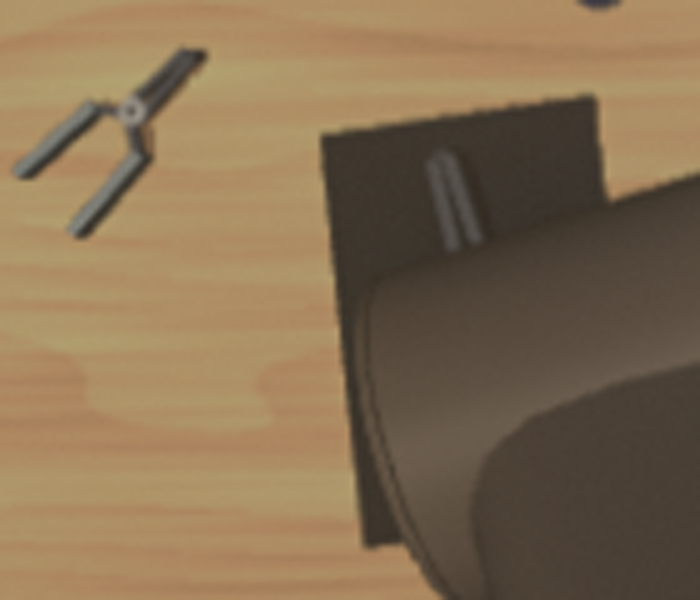

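View pics/d2.png

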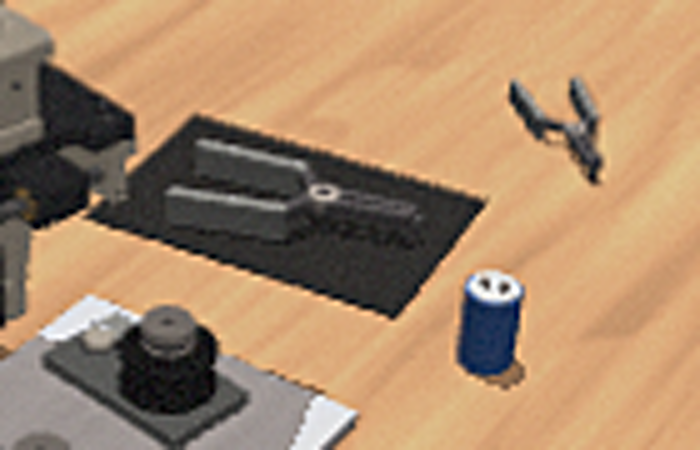

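View pics/top1.png

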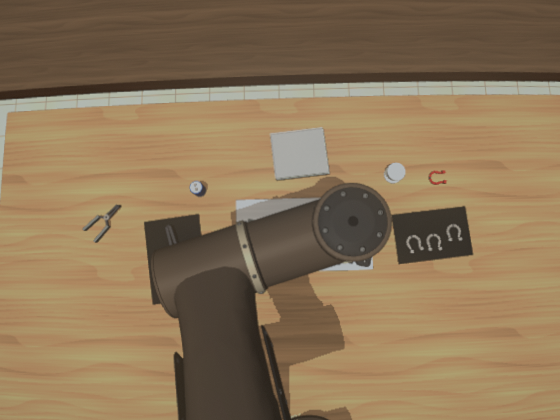

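```bash
cat > pl.py <<'E'
from h import *
def grips(t,box=(145,215,215,310),th=80,k=8):
    u0,v0,u1,v1=box; sub=t[v0:v1,u0:u1].astype(np.float32)
    up=cv2.resize(sub,None,fx=k,fy=k,interpolation=cv2.INTER_CUBIC)
    m=((up[...,1]>th)&(up[...,2]-up[...,0]<6)).astype(np.uint8)
    n,l,st,ce=cv2.connectedComponentsWithStats(m)
    out=[]
    for i in range(1,n):
        if st[i,4]<20*k*k: continue
        cs,_=cv2.findContours((l==i).astype(np.uint8),cv2.RETR_EXTERNAL,cv2.CHAIN_APPROX_NONE)
        c=max(cs,key=cv2.contourArea); r=cv2.minAreaRect(c)
        pts=(cv2.boxPoints(r)+.5)/k-.5+[u0,v0]
        out.append((np.array(r[0])/k+[u0,v0],np.array(r[1])/k,st[i,4]/k/k,pts))
    return out
if __name__=="__main__":
    t=cv2.imread('pics/top0.png')
    for th in (70,85,100):
      for g in grips(t,th=th):
        w=onz('top',g[3],.027); 
        print(th,g[0].round(2),g[1].round(2),g[2])
        e=[np.linalg.norm(w[1]-w[0]),np.linalg.norm(w[2]-w[1])]; i=0 if e[0]>e[1] else 1
        d=w[(i+1)%4]-w[i]; d=d if d[0]>0 else -d
        print('   centre',w.mean(0).round(4),'len',np.round(e,4),'yaw',np.degrees(np.arctan2(d[1],d[0])).round(2))
E
python3 pl.py
python3 - <<'E'
from h import *
t=cv2.imread('pics/top0.png')
print(t[272,165:205].tolist())
E
```

```text
[[38, 45, 51], [39, 46, 52], [44, 51, 56], [81, 87, 88], [104, 111, 111], [110, 117, 117], [87, 94, 95], [50, 55, 59], [37, 44, 50], [35, 42, 48], [37, 45, 51], [39, 46, 52], [38, 46, 51], [39, 47, 52], [39, 46, 51], [40, 48, 53], [39, 46, 52], [39, 46, 52], [39, 45, 51], [39, 47, 52], [38, 46, 52], [38, 46, 51], [38, 46, 52], [39, 47, 52], [40, 48, 53], [38, 45, 50], [59, 66, 68], [102, 110, 110], [107, 114, 115], [107, 115, 115], [74, 81, 82], [42, 49, 54], [34, 42, 48], [35, 43, 50], [40, 48, 54], [40, 49, 54], [41, 48, 55], [41, 49, 55], [40, 47, 53], [40, 48, 53]]
```

```bash
sed -i 's/<6)/<15)/' pl.py; python3 pl.py
```

```text
70 [186.29 260.07] [43.69 13.25] 151.859375
   centre [0.5127 0.301  0.027 ] len [0.034  0.1132] yaw 40.88
70 [169.88 272.46] [30.37  4.46] 122.625
   centre [0.4818 0.3434 0.027 ] len [0.0116 0.0775] yaw 13.22
85 [190.77 265.63] [29.85  3.82] 98.59375
   centre [0.4983 0.2891 0.027 ] len [0.0099 0.0763] yaw 21.22
85 [169.88 272.49] [29.77  3.77] 97.4375
   centre [0.4817 0.3433 0.027 ] len [0.0098 0.076 ] yaw 13.14
100 [190.76 265.66] [29.03  3.29] 77.234375
   centre [0.4982 0.2892 0.027 ] len [0.0085 0.0742] yaw 21.28
100 [169.87 272.51] [29.19  2.96] 69.96875
   centre [0.4817 0.3434 0.027 ] len [0.0077 0.0745] yaw 13.38
```

```bash
python3 - <<'E'
from h import *
print(onz('top',[[174.2,248]],.025),onz('top',[[168.6,225.5]],.02))
go(.4905,.3165,.10,yaw=107)
E
```

```text
[[0.54283149 0.33171124 0.025     ]] [[0.60184814 0.34839372 0.02      ]]
tcp [ 0.5474 -0.0389  0.148 ] toolx [-0.  0. -1.] tooly yaw -103.92 F [ 0.17 -0.   -0.64] w 0.0697 t 10.95 j6 59.7
units now [  2.402 -16.563   7.038] mm [-56.9 355.4 -48. ]
turn units -5.153 deg 30.92
units after turn [  2.4   -17.826  -2.473]
```

Call:
step_arm:
  steps:
    - [[0, 0, 0], -0.86]
    - [[0, 0, 0], -0.86]
    - [[0, 0, 0], -0.86]
    - [[0, 0, 0], -0.86]
    - [[0, 0, 0], -0.86]
    - [[0, 0, 0], -0.86]
    - [[0, 0, 0], 0]
  fingers: 0

```text
time_s: 11.53
tcp_pos: [0.5471, -0.0401, 0.1479]
eef_rot: [-4.7, 90.0, -167.6]
contact_force: [-0.2, -0.6, -0.8]
gripper_width: 0.0878
```

```bash
python3 - <<'E'
from h import *
go(.494,.317,.10,yaw=107)
E
```

```text
tcp [ 0.5471 -0.0401  0.1479] toolx [-0. -0. -1.] tooly yaw -72.84 F [-0.21 -0.59 -0.83] w 0.0878 t 11.53 j6 90.9
units now [  2.394 -17.846  -2.732] mm [-53.1 357.1 -47.9]
turn units 0.026 deg -0.16
units after turn [  2.394 -17.853  -2.683]
```

Call:
step_arm:
  steps:
    - [[0, -0.96, -0.145], 0]
    - [[0, -0.96, -0.145], 0]
    - [[0, -0.96, -0.145], 0]
    - [[0, -0.96, -0.145], 0]
    - [[0, -0.96, -0.145], 0]
    - [[0, -0.96, -0.145], 0]
    - [[0, -0.96, -0.145], 0]
    - [[0, -0.96, -0.145], 0]
    - [[0, -0.96, -0.145], 0]
    - [[0, -0.96, -0.145], 0]
    - [[0, -0.96, -0.145], 0]
    - [[0, 0, 0], 0]

```text
time_s: 12.53
tcp_pos: [0.5164, 0.1739, 0.1481]
eef_rot: [-161.2, 90.0, 35.7]
contact_force: [-0.3, -0.5, -0.2]
gripper_width: 0.0877
```

```bash
python3 - <<'E'
from h import *
go(.494,.317,.10,yaw=107)
t=capture('top');s=capture('scene');cv2.imwrite('pics/top2.png',t);cv2.imwrite('pics/scene2.png',s)
crop(t,140,205,220,310,5,'pics/e1.png')
crop(s,240,130,380,220,5,'pics/e2.png')
E
```

```text
tcp [0.5164 0.1739 0.1481] toolx [ 0.001  0.    -1.   ] tooly yaw -73.13 F [-0.26 -0.47 -0.17] w 0.0877 t 12.53 j6 67.6
units now [ 2.406 -7.171 -1.002] mm [-22.4 143.1 -48.1]
turn units -0.021 deg 0.13
units after turn [ 2.406 -7.169 -1.018]
```

View pics/e1.png

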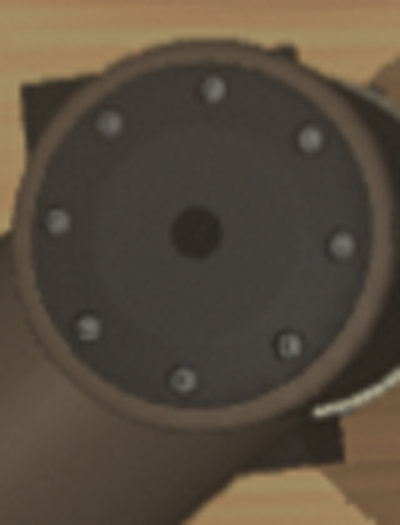

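View pics/e2.png

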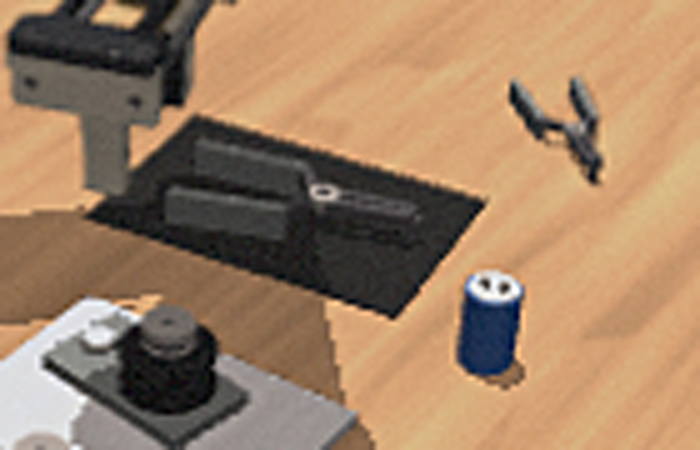

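Call:
step_arm:
  steps:
    - [[0, -0.9, -0.125], 0]
    - [[0, -0.9, -0.125], 0]
    - [[0, -0.9, -0.125], 0]
    - [[0, -0.9, -0.125], 0]
    - [[0, -0.9, -0.125], 0]
    - [[0, -0.9, -0.125], 0]
    - [[0, -0.9, -0.125], 0]
    - [[0, -0.87, -0.125], 0]
    - [[0.6, 0, 0], 0]
    - [[0.8, 0, 0], 0]
    - [[0.8, 0, 0], 0]
    - [[0, 0, 0], 0]
    - [[0, 0, 0], 0]
    - [[0, 0, 0], 0]

```text
time_s: 13.8
tcp_pos: [0.4942, 0.3148, 0.1047]
eef_rot: [179.3, 90.0, 16.3]
contact_force: [0.6, 0.2, 0.3]
gripper_width: 0.0878
```

```bash
python3 - <<'E'
from h import *
go(.494,.317,.0245,yaw=107)
s=capture('scene');cv2.imwrite('pics/scene3.png',s)
crop(s,240,110,360,200,6,'pics/e3.png')
E
```

```text
tcp [0.4942 0.3148 0.1047] toolx [ 0.001  0.    -1.   ] tooly yaw -73.07 F [0.62 0.24 0.31] w 0.0878 t 13.80 j6 55.3
units now [ 4.01  -0.107 -0.018] mm [ -0.2   2.2 -80.2]
turn units -0.012 deg 0.07
units after turn [ 4.01  -0.107 -0.019]
```

View pics/e3.png

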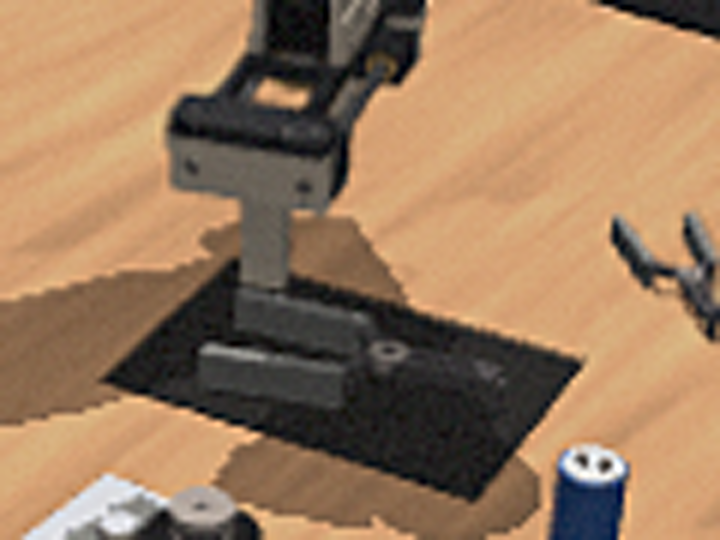

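Call:
step_arm:
  steps:
    - [[0.8, -0.1, 0], 0]
    - [[0.8, 0, 0], 0]
    - [[0.8, 0, 0], 0]
    - [[0.7, 0, 0], 0]
    - [[0.4, 0, 0], 0]
    - [[0.2, 0, 0], 0]
    - [[0.15, 0, 0], 0]
    - [[0, 0, 0], 0]
    - [[0, 0, 0], 0]
    - [[0, 0, 0], 0]

```text
time_s: 14.68
tcp_pos: [0.4934, 0.3172, 0.0278]
eef_rot: [-149.7, 89.9, 47.3]
contact_force: [0.3, -0.0, 0.2]
gripper_width: 0.0874
```

```bash
python3 - <<'E'
from h import *
go(.494,.317,.0245,yaw=107)
s=capture('scene');cv2.imwrite('pics/scene4.png',s)
crop(s,240,110,360,200,6,'pics/e4.png')
E
```

```text
tcp [0.4934 0.3172 0.0278] toolx [ 0.001  0.001 -1.   ] tooly yaw -73.03 F [ 0.35 -0.02  0.18] w 0.0874 t 14.68 j6 55.1
units now [ 0.163  0.019 -0.023] mm [ 0.6 -0.2 -3.3]
turn units -0.005 deg 0.03
units after turn [ 0.163  0.019 -0.023]
```

View pics/e4.png

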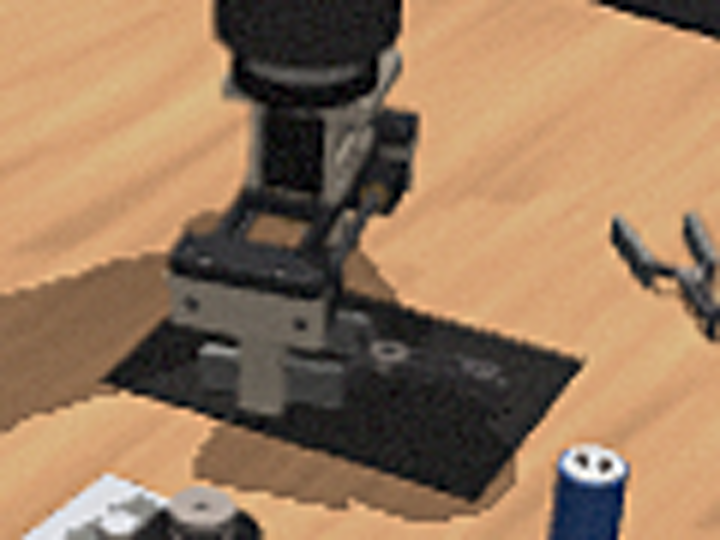

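Call:
step_arm:
  steps:
    - [[0.08, 0, -0.02], 0]
    - [[0.08, 0, 0], 0]
    - [[0, 0, 0], 0]
    - [[0, 0, 0], 0]
    - [[0, 0, 0], 0]
    - [[0, 0, 0], 0]
    - [[0, 0, 0], 0]
    - [[0, 0, 0], 0]
  fingers: 0.2
  grip_force: 20

```text
time_s: 15.4
tcp_pos: [0.4934, 0.317, 0.0238]
eef_rot: [30.3, 90.0, -132.7]
contact_force: [0.3, 0.6, 0.5]
gripper_width: 0.0703
```

Call:
step_arm:
  steps:
    - [[0, 0, 0], 0]
    - [[0, 0, 0], 0]
    - [[0, 0, 0], 0]
    - [[0, 0, 0], 0]
    - [[0, 0, 0], 0]
    - [[0, 0, 0], 0]
    - [[0, 0, 0], 0]
  fingers: 0.24

```text
time_s: 15.98
tcp_pos: [0.4934, 0.3169, 0.0238]
eef_rot: [44.3, 90.0, -118.8]
contact_force: [0.3, -0.5, 0.7]
gripper_width: 0.0669
```

Call:
step_arm:
  steps:
    - [[0, 0, 0], 0]
    - [[0, 0, 0], 0]
    - [[0, 0, 0], 0]
    - [[0, 0, 0], 0]
    - [[0, 0, 0], 0]
    - [[0, 0, 0], 0]
    - [[0, 0, 0], 0]
  fingers: 0.27

```text
time_s: 16.57
tcp_pos: [0.4934, 0.317, 0.0238]
eef_rot: [151.9, 90.0, -11.1]
contact_force: [0.5, -0.8, 1.5]
gripper_width: 0.0641
```

Call:
step_arm:
  steps:
    - [[-0.1, 0, 0], 0]
    - [[-0.2, 0, 0], 0]
    - [[-0.4, 0, 0], 0]
    - [[-0.8, 0, 0], 0]
    - [[-0.8, 0, 0], 0]
    - [[-0.8, 0, 0], 0]
    - [[-0.9, 0, 0], 0]
    - [[0, 0, 0], 0]
    - [[0, 0, 0], 0]
    - [[0, 0, 0], 0]
  fingers: 0.275

```text
time_s: 17.4
tcp_pos: [0.4932, 0.3168, 0.1038]
eef_rot: [-81.2, 90.0, 115.7]
contact_force: [-0.7, -0.3, -1.3]
gripper_width: 0.0636
```

```bash
python3 - <<'E'
from h import *
go()
s=capture('scene');t=capture('top');cv2.imwrite('pics/scene5.png',s);cv2.imwrite('pics/top5.png',t)
crop(s,240,90,360,180,6,'pics/e5.png')
crop(t,120,180,240,270,6,'pics/f5.png')
E
```

```text
tcp [0.4932 0.3168 0.1038] toolx [-0.  0. -1.] tooly yaw -73.04 F [-0.73 -0.28 -1.32] w 0.0636 t 17.40 j6 55.2
units now [0. 0. 0.] mm [0. 0. 0.]
```

View pics/e5.png

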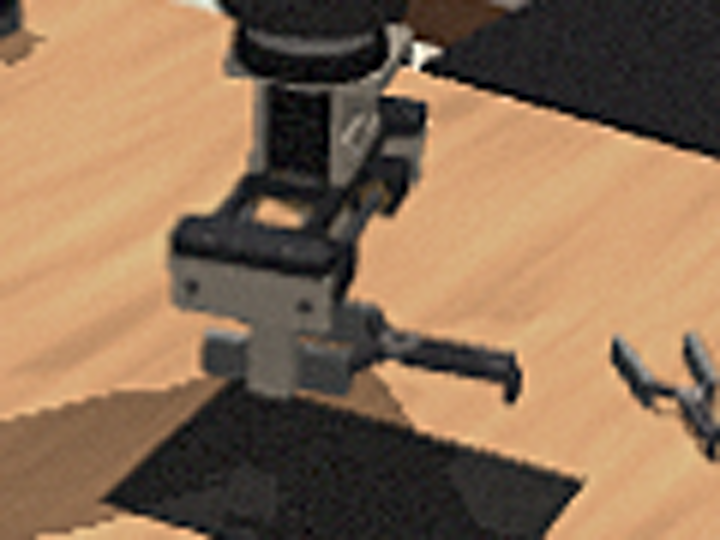

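View pics/f5.png

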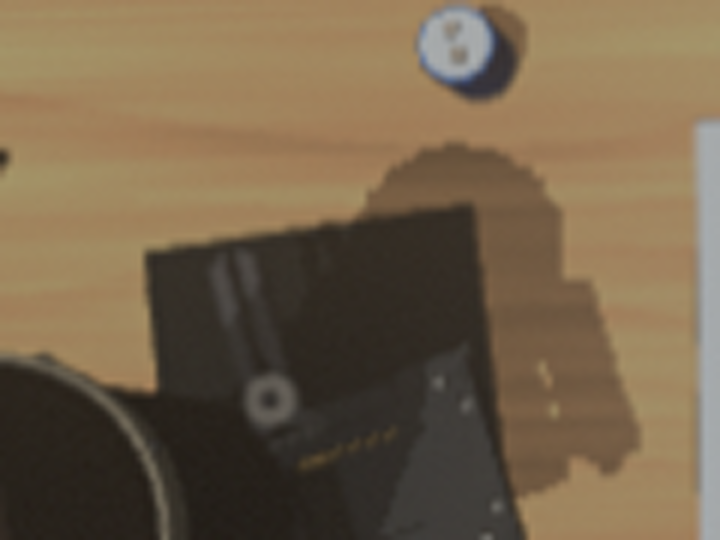

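```bash
cat > rg.py <<'E'
from h import *
def rings(t,box,th=105,k=8,pr=True):
    u0,v0,u1,v1=box; sub=t[v0:v1,u0:u1].astype(np.float32)
    up=cv2.resize(sub,None,fx=k,fy=k,interpolation=cv2.INTER_CUBIC)
    m=(up[...,1]>th).astype(np.uint8)
    n,l,st,ce=cv2.connectedComponentsWithStats(m); res=[]
    for i in range(1,n):
        if st[i,4]<15*k*k: continue
        yy,xx=np.nonzero(l==i); px=np.c_[(xx+.5)/k-.5+u0,(yy+.5)/k-.5+v0]
        w=onz('top',px,.0055)[:,:2]
        c=w.mean(0)
        # fit circle to the band part: iterate
        a=c+[0.004,0]; 
        from scipy.optimize import least_squares
        sel=np.ones(len(w),bool)
        for _ in range(6):
            f=least_squares(lambda p:np.hypot(*(w[sel]-p[:2]).T)-p[2],[*a,.0155]).x; a=f[:2]
            # middle line: gap direction = mean of farthest pts
            far=w-a; r=np.hypot(*far.T)
            sel=(r<.0195)
        # ears: points >0.02 from centre
        e=w[r>.0205]; lab=cv2.kmeans(e.astype(np.float32),2,None,(3,50,1e-7),5,cv2.KMEANS_PP_CENTERS)[2]
        mid=lab.mean(0); d=a-mid
        res.append((a,f[2],lab,np.degrees(np.arctan2(d[1],d[0])),np.linalg.norm(d)))
        if pr: print('ring c',a.round(4),'r %.4f'%f[2],'ears',lab.round(4).tolist(),'sep %.4f'%np.linalg.norm(lab[0]-lab[1]),'yaw(c-ears) %.1f'%res[-1][3],'dist %.4f'%res[-1][4],'yaw(ear perp) %.1f'%(np.degrees(np.arctan2(*(lab[0]-lab[1])[::-1]))%180-90))
    return res
if __name__=="__main__":
    for f in ('pics/top0.png','pics/top1.png','pics/top5.png'):
        t=cv2.imread(f); print(f)
        rings(t,(398,215,468,258))
E
python3 rg.py
```

```text
pics/top0.png
ring c [ 0.5689 -0.3967] r 0.0179 ears [[0.5758000016212463, -0.37790000438690186], [0.5568000078201294, -0.3797999918460846]] sep 0.0192 yaw(c-ears) -81.8 dist 0.0180 yaw(ear perp) -84.3
ring c [ 0.5681 -0.391 ] r 0.0179 ears [[0.576200008392334, -0.4092999994754791], [0.5562999844551086, -0.4081000089645386]] sep 0.0199 yaw(c-ears) 83.8 dist 0.0178 yaw(ear perp) 86.6
ring c [ 0.5419 -0.3497] r 0.0155 ears [[0.5544999837875366, -0.3273000121116638], [0.5318999886512756, -0.32659998536109924]] sep 0.0226 yaw(c-ears) -93.4 dist 0.0227 yaw(ear perp) 88.1
ring c [ 0.5366 -0.3172] r 0.0155 ears [[0.5552999973297119, -0.35019999742507935], [0.5332000255584717, -0.3540000021457672]] sep 0.0224 yaw(c-ears) 102.3 dist 0.0357 yaw(ear perp) -80.4
ring c [ 0.5292 -0.2654] r 0.0155 ears [[0.5343999862670898, -0.3034999966621399], [0.5557000041007996, -0.2944999933242798]] sep 0.0231 yaw(c-ears) 115.3 dist 0.0371 yaw(ear perp) -67.1
ring c [ 0.5436 -0.2895] r 0.0181 ears [[0.5516999959945679, -0.27079999446868896], [0.5364000201225281, -0.27070000767707825]] sep 0.0153 yaw(c-ears) -
[... 1792 characters left out ...]
44999837875366, -0.32739999890327454], [0.5318999886512756, -0.32659998536109924]] sep 0.0226 yaw(c-ears) -93.5 dist 0.0221 yaw(ear perp) 88.0
ring c [ 0.5299 -0.2672] r 0.0155 ears [[0.5342000126838684, -0.3034999966621399], [0.5555999875068665, -0.2944999933242798]] sep 0.0233 yaw(c-ears) 115.2 dist 0.0351 yaw(ear perp) -67.1
ring c [ 0.5434 -0.2898] r 0.0180 ears [[0.5357000231742859, -0.2709999978542328], [0.552299976348877, -0.2711000144481659]] sep 0.0166 yaw(c-ears) -91.7 dist 0.0188 yaw(ear perp) 89.7
ring c [170.5423   2.3556] r 0.0155 ears [[0.5016000270843506, -0.4043999910354614], [0.501800000667572, -0.4196000099182129]] sep 0.0153 yaw(c-ears) 0.9 dist 170.0631 yaw(ear perp) 0.9
```

```bash
sed -i "s/    n,l,st,ce=cv2.connectedComponentsWithStats(m); res/    mm=cv2.morphologyEx(m,cv2.MORPH_CLOSE,cv2.getStructuringElement(2,(19,19)))\n    n,l,st,ce=cv2.connectedComponentsWithStats(mm); l=l*m; res/; s/15\*k\*k: continue/25*k*k: continue/; s/th=105/th=95/" rg.py; python3 rg.py
```

```text
pics/top0.png
ring c [ 0.5688 -0.3938] r 0.0164 ears [[0.5497000217437744, -0.4101000130176544], [0.54830002784729, -0.38280001282691956]] sep 0.0273 yaw(c-ears) 7.8 dist 0.0200 yaw(ear perp) 2.9
ring c [ 0.5453 -0.339 ] r 0.0164 ears [[0.5264999866485596, -0.35499998927116394], [0.5252000093460083, -0.3276999890804291]] sep 0.0274 yaw(c-ears) 6.9 dist 0.0196 yaw(ear perp) 2.7
ring c [ 0.5432 -0.2861] r 0.0164 ears [[0.5281999707221985, -0.3059999942779541], [0.5202999711036682, -0.28040000796318054]] sep 0.0268 yaw(c-ears) 20.5 dist 0.0203 yaw(ear perp) 17.3
pics/top1.png
ring c [ 0.5684 -0.3938] r 0.0163 ears [[0.5490000247955322, -0.38269999623298645], [0.5503000020980835, -0.4101000130176544]] sep 0.0275 yaw(c-ears) 7.9 dist 0.0190 yaw(ear perp) 2.7
ring c [ 0.545 -0.339] r 0.0163 ears [[0.5253000259399414, -0.32760000228881836], [0.5266000032424927, -0.35510000586509705]] sep 0.0275 yaw(c-ears) 6.8 dist 0.0191 yaw(ear perp) 2.7
ring c [ 0.5427 -0.2862] r 0.0164 ears [[0.5299000144004822, -0.305400013923645], [0.5220000147819519, -0.2800000011920929]] sep 0.0266 yaw(c-ears) 21.2 dist 0.0179 yaw(ear perp) 17.3
pics/top5.png
ring c [ 0.5687 -0.3938] r 0.0164 ears [[0.5482000112533569, -0.38269999623298645], [0.5497999787330627, -0.41029998660087585]] sep 0.0277 yaw(c-ears) 7.8 dist 0.0198 yaw(ear perp) 3.2
ring c [ 0.5451 -0.339 ] r 0.0164 ears [[0.5264000296592712, -0.35510000586509705], [0.5249999761581421, -0.32760000228881836]] sep 0.0275 yaw(c-ears) 6.9 dist 0.0196 yaw(ear perp) 2.9
ring c [ 0.5429 -0.2862] r 0.0164 ears [[0.5289999842643738, -0.30570000410079956], [0.520799994468689, -0.2802000045776367]] sep 0.0268 yaw(c-ears) 20.8 dist 0.0192 yaw(ear perp) 17.9
```

```bash
python3 - <<'E'
from h import *
from m2 import blob
t0=cv2.imread('pics/top0.png');t5=cv2.imread('pics/top5.png');s1=cv2.imread('pics/scene1.png')
f=lambda th:(lambda a:(a[...,2]>th))
b0=blob(t0,(174,248),6,f(105));b5=blob(t5,(165,247),6,f(75));bs=blob(s1,(304,168),5,f(130))
print(b0,b5,bs); print(tri(bs[0],b0[0]))
print('t5 val',t5[247,160:172].tolist())
for z in (.02,.024,.028): print(z,onz('top',[b0[0]],z),onz('top',[b5[0]],z+.080))
E
```

```text
(array([173.76182241, 247.62450136]), array([7.56636047, 7.94664621]), 46.0234375) (array([164.61926087, 246.16212294]), array([8.37761593, 8.60085487]), 54.734375) (array([304.35246101, 168.11063315]), array([3.60162234, 6.49731827]), 17.3671875)
(array([0.54438824, 0.33288496, 0.02685534]), np.float64(0.0016536791376855894))
t5 val [[47, 53, 57], [73, 80, 84], [83, 90, 95], [70, 76, 81], [54, 57, 62], [52, 57, 61], [73, 79, 84], [86, 93, 98], [81, 88, 93], [58, 64, 68], [38, 44, 48], [31, 37, 43]]
0.02 [[0.5440404  0.33426456 0.02      ]] [[0.54441199 0.33424287 0.1       ]]
0.024 [[0.54386297 0.33314626 0.024     ]] [[0.54421827 0.33303173 0.104     ]]
0.028 [[0.54368554 0.33202797 0.028     ]] [[0.54402455 0.33182059 0.108     ]]
```

Call:
step_arm:
  steps:
    - [[-0.4, 0, 0], 0.5]
    - [[-0.4, 0, 0], 0.5]
    - [[-0.4, 0, 0], 0.5]
    - [[0, 0, 0], 0.5]
    - [[0, 0, 0], 0.42]
    - [[0, 0, 0], 0]
    - [[0, 0, 0], 0]

```text
time_s: 18.08
tcp_pos: [0.4931, 0.3166, 0.127]
eef_rot: [46.1, 89.9, -131.4]
contact_force: [-0.1, -1.3, -2.0]
gripper_width: 0.0637
```

```bash
python3 - <<'E'
from h import *
go(.405,-.345,.11,yaw=92.5)
E
```

```text
tcp [0.4931 0.3166 0.127 ] toolx [-0.001 -0.001 -1.   ] tooly yaw -87.47 F [-0.09 -1.33 -1.96] w 0.0637 t 18.08 j6 40.7
units now [ 0.89  32.855  5.862] mm [ -88.1 -661.6  -17. ]
turn units 0.005 deg -0.03
units after turn [ 0.89  32.858  5.845]
```

Call:
step_arm:
  steps:
    - [[0, 0.2, 0.035], 0]
    - [[0, 0.4, 0.07], 0]
    - [[0, 0.6, 0.107], 0]
    - [[0, 0.8, 0.142], 0]
    - [[0, 0.8, 0.142], 0]
    - [[0, 0.8, 0.142], 0]
    - [[0, 0.8, 0.142], 0]
    - [[0, 0.8, 0.142], 0]
    - [[0, 0.8, 0.142], 0]
    - [[0, 0.8, 0.142], 0]
    - [[0, 0.8, 0.142], 0]
    - [[0, 0.8, 0.142], 0]
    - [[0, 0.8, 0.142], 0]
    - [[0, 0.8, 0.142], 0]
    - [[0, 0.8, 0.142], 0]
    - [[0, 0.8, 0.142], 0]
    - [[0, 0.8, 0.142], 0]
    - [[0, 0.8, 0.142], 0]
    - [[0, 0.8, 0.142], 0]
    - [[0, 0.8, 0.142], 0]

```text
time_s: 19.75
tcp_pos: [0.4532, 0.0175, 0.1278]
eef_rot: [-175.7, 90.0, 6.7]
contact_force: [0.1, -0.2, -0.8]
gripper_width: 0.0636
```

Call:
step_arm:
  steps:
    - [[0, 0.8, 0.142], 0]
    - [[0, 0.8, 0.142], 0]
    - [[0, 0.8, 0.142], 0]
    - [[0, 0.8, 0.142], 0]
    - [[0, 0.8, 0.142], 0]
    - [[0, 0.8, 0.142], 0]
    - [[0, 0.8, 0.142], 0]
    - [[0, 0.8, 0.142], 0]
    - [[0, 0.8, 0.142], 0]
    - [[0, 0.8, 0.142], 0]
    - [[0, 0.8, 0.142], 0]
    - [[0, 0.8, 0.142], 0]
    - [[0, 0.8, 0.142], 0]
    - [[0, 0.8, 0.142], 0]
    - [[0, 0.8, 0.142], 0]
    - [[0, 0.8, 0.142], 0]
    - [[0, 0.8, 0.142], 0]
    - [[0, 0.6, 0.107], 0]
    - [[0, 0.4, 0.07], 0]
    - [[0, 0.2, 0.035], 0]

```text
time_s: 21.42
tcp_pos: [0.4131, -0.2802, 0.1276]
eef_rot: [-5.2, 90.0, 177.2]
contact_force: [0.2, 0.7, -0.9]
gripper_width: 0.0635
```

Call:
step_arm:
  steps:
    - [[0, 0, 0], 0]
    - [[0, 0, 0], 0]
    - [[0, 0, 0], 0]

```text
time_s: 21.67
tcp_pos: [0.4137, -0.2786, 0.1278]
eef_rot: [-101.8, 90.0, 80.7]
contact_force: [-0.0, 0.2, -1.0]
gripper_width: 0.0638
```

```bash
python3 - <<'E'
from h import *
go(.411,-.345,.11,yaw=92.5)
s=capture('scene');t=capture('top');cv2.imwrite('pics/scene6.png',s);cv2.imwrite('pics/top6.png',t)
crop(s,60,250,200,360,5,'pics/e6.png')
crop(t,380,200,500,290,6,'pics/f6.png')
E
```

```text
tcp [ 0.4137 -0.2786  0.1278] toolx [ 0.  0. -1.] tooly yaw -87.53 F [-0.04  0.2  -1.03] w 0.0638 t 21.67 j6 103.8
units now [0.888 3.31  0.28 ] mm [ -2.7 -66.4 -17.8]
turn units -0.006 deg 0.03
units after turn [0.888 3.31  0.282]
```

View pics/e6.png

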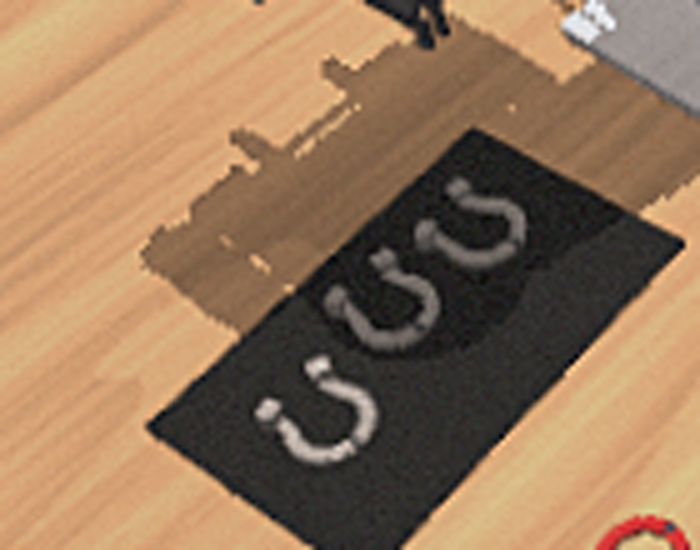

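View pics/f6.png

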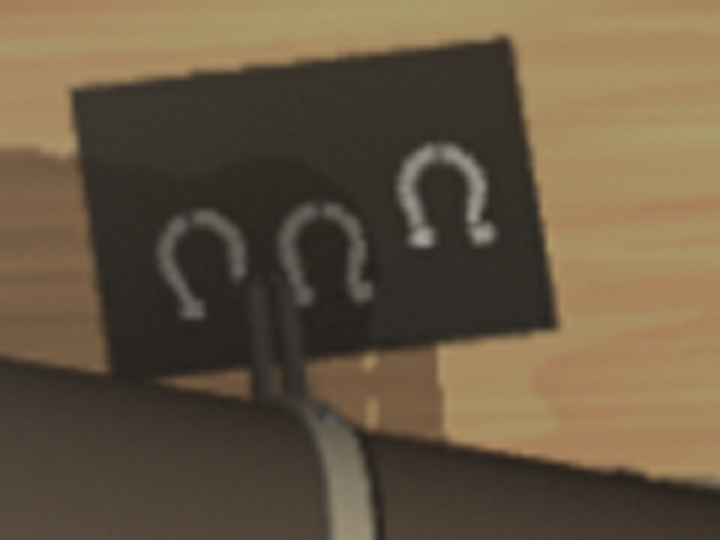

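Call:
step_arm:
  steps:
    - [[0, 0.6, 0.05], 0]
    - [[0, 0.8, 0.07], 0]
    - [[0, 0.8, 0.07], 0]
    - [[0, 0.7, 0.05], 0]
    - [[0, 0.4, 0.04], 0]
    - [[0.6, 0, 0], 0]
    - [[0.8, 0, 0], 0]
    - [[0.8, 0, 0], 0]
    - [[0.8, 0, 0], 0]
    - [[0.4, 0, 0], 0]
    - [[0, 0, 0], 0]
    - [[0, 0, 0], 0]
    - [[0, 0, 0], 0]

```text
time_s: 22.85
tcp_pos: [0.4117, -0.3453, 0.0606]
eef_rot: [146.7, 89.9, -30.8]
contact_force: [1.2, 0.2, -0.9]
gripper_width: 0.0635
```

```bash
python3 - <<'E'
from h import *
go(.411,-.345,.024,yaw=92.5)
s=capture('scene');t=capture('top');cv2.imwrite('pics/scene7.png',s);cv2.imwrite('pics/top7.png',t)
crop(s,80,260,200,350,6,'pics/e7.png')
crop(t,390,210,480,280,8,'pics/f7.png')
E
```

```text
tcp [ 0.4117 -0.3453  0.0606] toolx [ 0.001 -0.001 -1.   ] tooly yaw -87.52 F [ 1.21  0.25 -0.89] w 0.0635 t 22.85 j6 111.5
units now [ 1.831 -0.018  0.036] mm [ -0.7   0.3 -36.6]
turn units -0.003 deg 0.02
units after turn [ 1.831 -0.018  0.036]
```

View pics/e7.png

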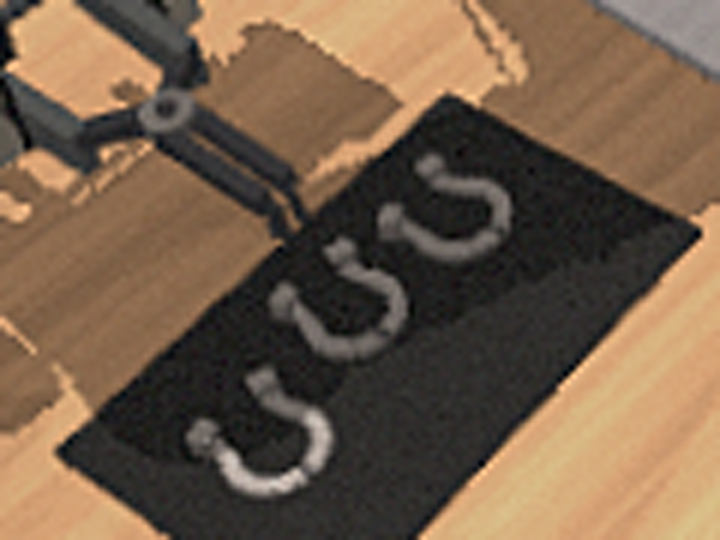

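View pics/f7.png

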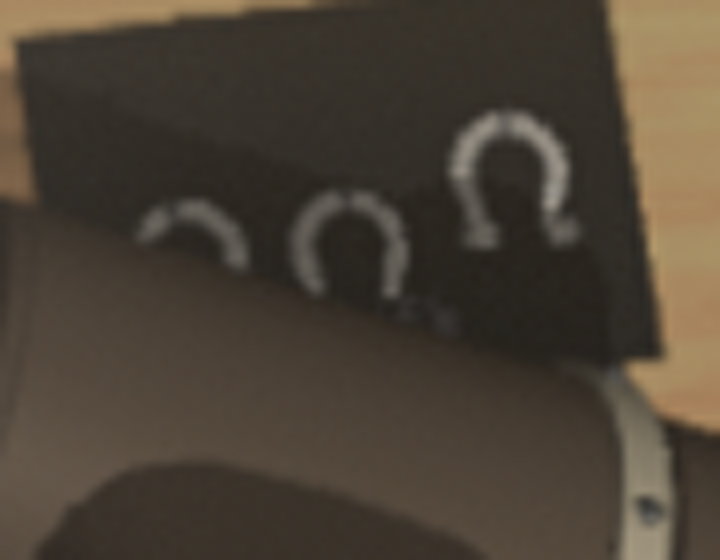

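```bash
python3 - <<'E'
from h import *
k=6;o=np.array([80,260])
tip=np.array([.5246,-.3404,.0408])
print('pred tip crop px',(proj('scene',tip)-o)*k)
c=np.cos(np.radians(2.5));s=np.sin(np.radians(2.5))
ax=np.array([c,s,0]);ay=np.array([-s,c,0])
for sg in(-1,1): print('prong',((proj('scene',tip+ay*sg*.005))-o)*k)
R0=np.array([.5451,-.339,.0])
for sg in(-1,1): print('ear',(proj('scene',R0-.021*ax+ay*sg*.0115+[0,0,.013])-o)*k)
print('hinge',(proj('scene',R0+.016*ax+[0,0,.0065])-o)*k)
print('pivot',(proj('scene',tip-.06*ax+[0,0,.0225])-o)*k)
E
```

```text
pred tip crop px [[282.60888448 222.91869698]]
prong [[271.89881517 231.98548569]]
prong [[293.25609427 213.90742276]]
ear [[276.07012212 291.31056996]]
ear [[323.81659046 249.93899059]]
hinge [[373.86235096 329.69213163]]
pivot [[158.1624763  107.01619179]]
```

Call:
step_arm:
  steps:
    - [[0.4, -0.02, 0.04], 0]
    - [[0.5, 0, 0], 0]
    - [[0.3, 0, 0], 0]
    - [[0.2, 0, 0], 0]
    - [[0.1, 0, 0], 0]
    - [[0, 0, 0], 0]
    - [[0, 0, 0], 0]

```text
time_s: 23.53
tcp_pos: [0.4102, -0.3449, 0.0296]
eef_rot: [-12.1, 90.0, 170.3]
contact_force: [0.7, 0.9, -1.4]
gripper_width: 0.0636
```

```bash
python3 - <<'E'
from h import *
go(.411,-.345,.0245,yaw=92.5)
s=capture('scene');cv2.imwrite('pics/scene8.png',s)
crop(s,80,260,180,330,8,'pics/e8.png')
E
```

```text
tcp [ 0.4102 -0.3449  0.0296] toolx [-0.  0. -1.] tooly yaw -87.55 F [ 0.7   0.86 -1.37] w 0.0636 t 23.53 j6 111.5
units now [ 0.253  0.009 -0.041] mm [ 0.8 -0.1 -5.1]
turn units -0.008 deg 0.05
units after turn [ 0.253  0.009 -0.041]
```

View pics/e8.png

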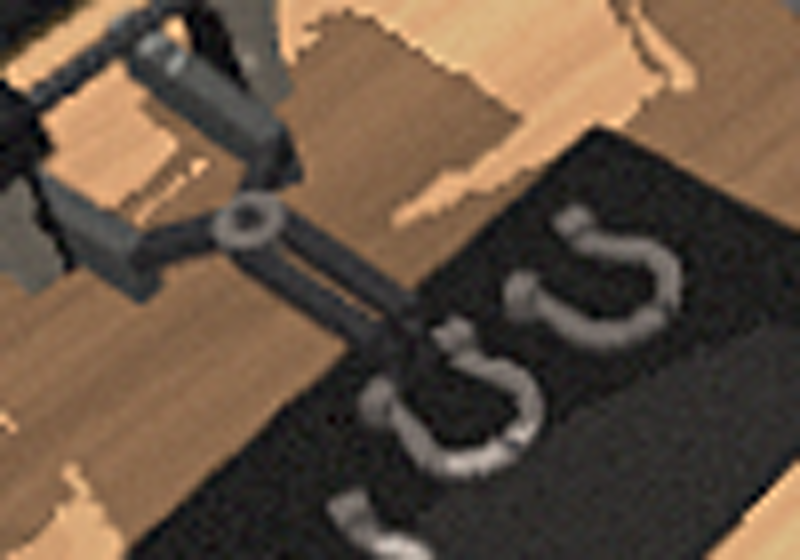

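Call:
step_arm:
  steps:
    - [[0.1, 0, -0.05], 0]
    - [[0.1, 0, -0.03], 0]
    - [[0.05, 0, 0], 0]
    - [[0, 0, 0], 0]
    - [[0, 0, 0], 0]
    - [[0, 0, 0], 0]

```text
time_s: 24.08
tcp_pos: [0.4118, -0.3448, 0.0248]
eef_rot: [135.8, 90.0, -41.7]
contact_force: [-0.6, 0.7, -1.8]
gripper_width: 0.0635
```

```bash
python3 - <<'E'
from h import *
go(.411,-.345,.0245,yaw=92.5)
s=capture('scene');cv2.imwrite('pics/scene9.png',s)
crop(s,80,260,180,330,8,'pics/e9.png')
E
```

```text
tcp [ 0.4118 -0.3448  0.0248] toolx [ 0. -0. -1.] tooly yaw -87.55 F [-0.56  0.65 -1.84] w 0.0635 t 24.08 j6 111.5
units now [0.016 0.01  0.043] mm [-0.8 -0.2 -0.3]
turn units -0.008 deg 0.05
units after turn [0.016 0.01  0.043]
```

View pics/e9.png

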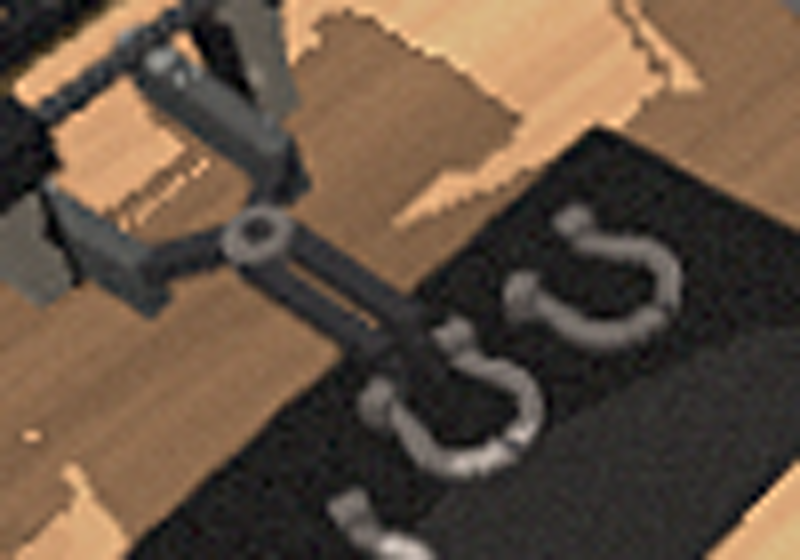

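Call:
step_arm:
  steps:
    - [[0, 0, 0], 0]
    - [[0, 0, 0], 0]
    - [[0, 0, 0], 0]
    - [[0, 0, 0], 0]
    - [[0, 0, 0], 0]
    - [[0, 0, 0], 0]
  fingers: 0.36
  grip_force: 40

```text
time_s: 24.63
tcp_pos: [0.4118, -0.3447, 0.0248]
eef_rot: [2.5, 90.0, -175.1]
contact_force: [0.6, 0.2, -1.0]
gripper_width: 0.0561
```

```bash
python3 - <<'E'
from h import *
go(.411,-.345,.0245,yaw=92.5)
s=capture('scene');cv2.imwrite('pics/scene10.png',s)
crop(s,80,260,180,330,8,'pics/e10.png')
E
```

```text
tcp [ 0.4118 -0.3447  0.0248] toolx [-0. -0. -1.] tooly yaw -87.55 F [ 0.55  0.18 -1.02] w 0.0561 t 24.63 j6 111.5
units now [0.013 0.011 0.039] mm [-0.8 -0.3 -0.3]
turn units -0.009 deg 0.05
units after turn [0.013 0.011 0.039]
```

View pics/e10.png

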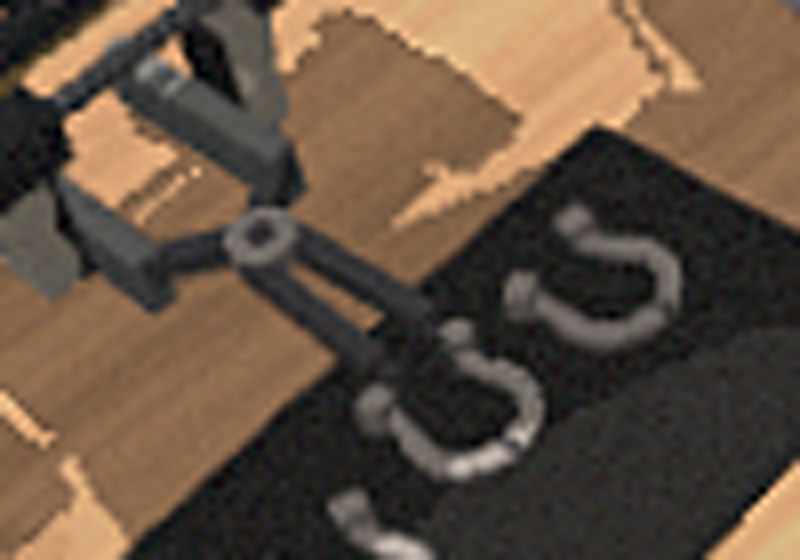

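Call:
step_arm:
  steps:
    - [[0, 0, 0], 0]
    - [[0, 0, 0], 0]
    - [[0, 0, 0], 0]
    - [[0, 0, 0], 0]
    - [[0, 0, 0], 0]
    - [[0, 0, 0], 0]
  fingers: 0.45

```text
time_s: 25.18
tcp_pos: [0.4118, -0.3447, 0.0248]
eef_rot: [71.7, 90.0, -105.9]
contact_force: [0.1, 0.5, -1.5]
gripper_width: 0.049
```

Call:
step_arm:
  steps:
    - [[0, 0, 0], 0]
    - [[0, 0, 0], 0]
    - [[0, 0, 0], 0]
    - [[0, 0, 0], 0]
    - [[0, 0, 0], 0]
    - [[0, 0, 0], 0]
  fingers: 0.53

```text
time_s: 25.68
tcp_pos: [0.4118, -0.3447, 0.0247]
eef_rot: [-46.7, 90.0, 135.8]
contact_force: [-0.3, -0.0, -1.7]
gripper_width: 0.0416
```

```bash
python3 - <<'E'
from h import *
go(.411,-.345,.0245,yaw=92.5)
s=capture('scene');cv2.imwrite('pics/scene11.png',s)
crop(s,80,260,180,330,8,'pics/e11.png')
E
```

```text
tcp [ 0.4118 -0.3447  0.0247] toolx [-0.  0. -1.] tooly yaw -87.55 F [-0.29 -0.02 -1.65] w 0.0416 t 25.68 j6 111.5
units now [0.012 0.011 0.042] mm [-0.8 -0.3 -0.2]
turn units -0.009 deg 0.05
units after turn [0.012 0.011 0.042]
```

View pics/e11.png

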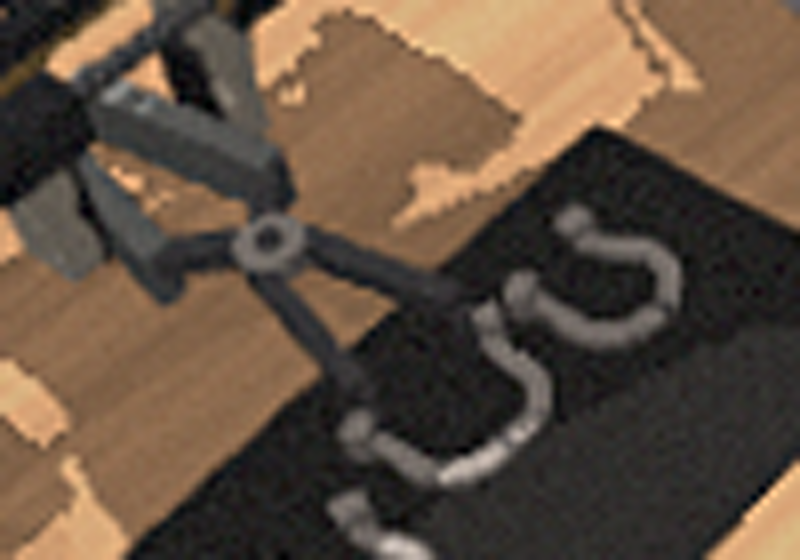

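Call:
step_arm:
  steps:
    - [[0, 0, 0], 0]
    - [[0, 0, 0], 0]
    - [[0, 0, 0], 0]
    - [[-0.05, 0, 0], 0]
    - [[-0.05, 0, 0], 0]
    - [[-0.1, 0, 0], 0]
    - [[-0.2, 0, 0], 0]
    - [[-0.3, 0, 0], 0]
    - [[-0.4, 0, 0], 0]
    - [[-0.5, 0, 0], 0]
    - [[-0.5, 0, 0], 0]
    - [[-0.5, 0, 0], 0]
    - [[-0.5, 0, 0], 0]
    - [[-0.3, 0, 0], 0]
    - [[-0.1, 0, 0], 0]
    - [[0, 0, 0], 0]
    - [[0, 0, 0], 0]
  fingers: 0.55

```text
time_s: 27.15
tcp_pos: [0.4116, -0.3446, 0.0946]
eef_rot: [-62.6, 90.0, 119.9]
contact_force: [0.8, -0.1, -1.8]
gripper_width: 0.0401
```

```bash
python3 - <<'E'
from h import *
go(.411,-.345,.0245,yaw=92.5)
s=capture('scene');t=capture('top');cv2.imwrite('pics/scene12.png',s);cv2.imwrite('pics/top12.png',t)
crop(s,80,230,180,300,8,'pics/e12.png')
crop(t,390,210,480,280,8,'pics/f12.png')
E
```

```text
tcp [ 0.4116 -0.3446  0.0946] toolx [-0.  0. -1.] tooly yaw -87.56 F [ 0.75 -0.07 -1.82] w 0.0401 t 27.15 j6 111.5
units now [3.505 0.019 0.032] mm [ -0.6  -0.4 -70.1]
turn units -0.01 deg 0.06
units after turn [3.505 0.019 0.032]
```

View pics/e12.png

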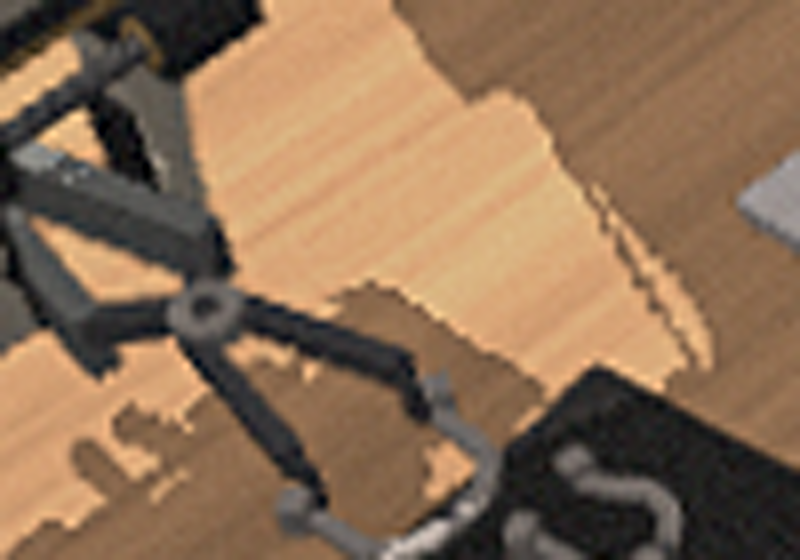

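View pics/f12.png

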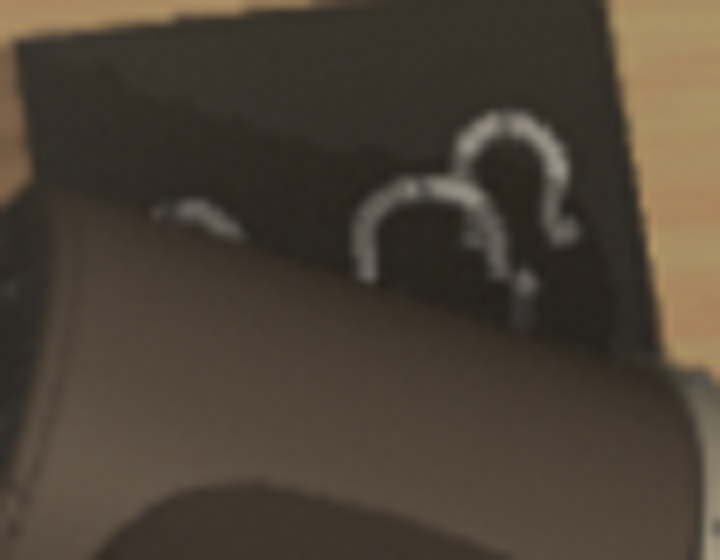

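```bash
python3 - <<'E'
from h import *
h=onz('top',[[442.25,233.4]],.0748)[0]; print(h); s=get_state(); d=h-s['tcp_pos']; a=np.radians(2.45)
print('fwd',d[0]*np.cos(a)+d[1]*np.sin(a),'lat',-d[0]*np.sin(a)+d[1]*np.cos(a))
go(.4618,-.1163,.125,yaw=92.5)
E
```

```text
[ 0.55981938 -0.33736311  0.0748    ]
fwd 0.14855090281487404 lat 0.0008566607910559043
tcp [ 0.4114 -0.3446  0.0942] toolx [-0.001  0.    -1.   ] tooly yaw -87.56 F [ 0.5   0.32 -1.33] w 0.0399 t 27.25 j6 111.5
units now [ -1.537 -11.297  -3.001] mm [ 50.4 228.3  30.8]
turn units -0.01 deg 0.06
units after turn [ -1.537 -11.294  -3.012]
```

Call:
step_arm:
  steps:
    - [[-0.3, 0, 0], 0]
    - [[-0.5, 0, 0], 0]
    - [[-0.5, -0.2, 0], 0]
    - [[-0.2, -0.4, -0.1], 0]
    - [[0, -0.6, -0.2], 0]
    - [[0, -0.75, -0.2], 0]
    - [[0, -0.75, -0.2], 0]
    - [[0, -0.75, -0.2], 0]
    - [[0, -0.75, -0.2], 0]
    - [[0, -0.75, -0.2], 0]
    - [[0, -0.75, -0.2], 0]
    - [[0, -0.75, -0.2], 0]
    - [[0, -0.75, -0.2], 0]
    - [[0, -0.75, -0.2], 0]
    - [[0, -0.75, -0.2], 0]
    - [[0, -0.75, -0.2], 0]
    - [[0, -0.75, -0.2], 0]
    - [[0, -0.6, -0.14], 0]
    - [[0, -0.3, 0], 0]
    - [[0, -0.1, 0], 0]

```text
time_s: 28.92
tcp_pos: [0.4591, -0.1174, 0.1253]
eef_rot: [-167.1, 89.9, 15.5]
contact_force: [0.5, -0.2, -2.1]
gripper_width: 0.0399
```

Call:
step_arm:
  steps:
    - [[0, 0, 0], 0]
    - [[0, 0, 0], 0]
    - [[0, 0, 0], 0]
    - [[0, 0, 0], 0]

```text
time_s: 29.25
tcp_pos: [0.4588, -0.119, 0.1248]
eef_rot: [10.6, 90.0, -167.0]
contact_force: [0.1, -1.2, -2.2]
gripper_width: 0.0397
```

```bash
python3 - <<'E'
from h import *
go(.4592,-.1173,.0946,yaw=92.5)
s=capture('scene');t=capture('top');cv2.imwrite('pics/scene13.png',s);cv2.imwrite('pics/top13.png',t)
crop(s,170,200,270,270,8,'pics/e13.png')
crop(t,310,190,400,260,8,'pics/f13.png')
E
```

```text
tcp [ 0.4588 -0.119   0.1248] toolx [-0. -0. -1.] tooly yaw -87.60 F [ 0.14 -1.23 -2.16] w 0.0397 t 29.25 j6 83.1
units now [ 1.508 -0.085 -0.023] mm [  0.4   1.7 -30.2]
turn units -0.016 deg 0.1
units after turn [ 1.508 -0.085 -0.023]
```

View pics/e13.png

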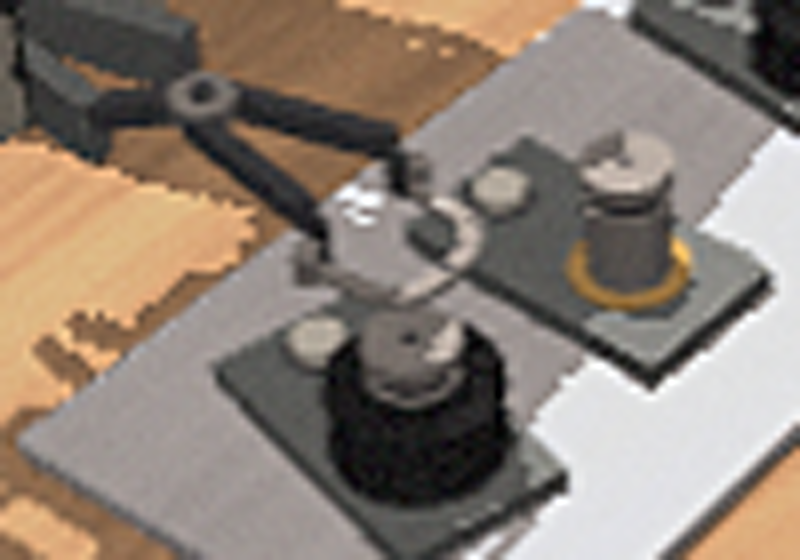

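View pics/f13.png

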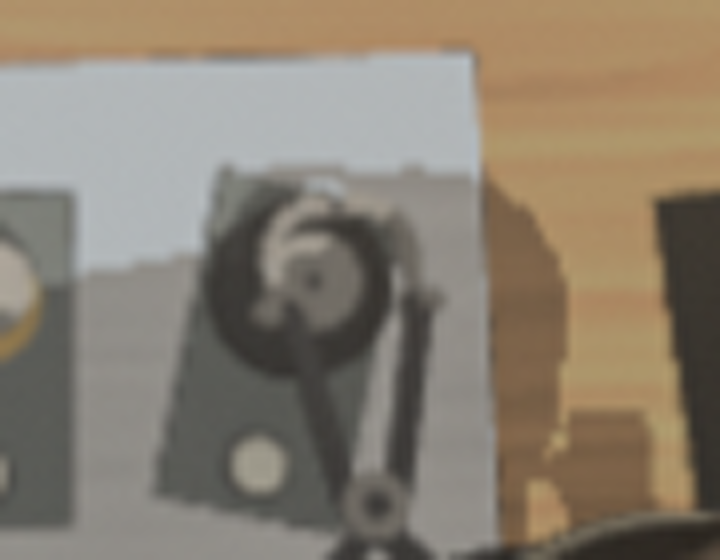

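Call:
step_arm:
  steps:
    - [[0.3, -0.085, -0.02], 0]
    - [[0.4, 0, 0], 0]
    - [[0.4, 0, 0], 0]
    - [[0.3, 0, 0], 0]
    - [[0.1, 0, 0], 0]
    - [[0, 0, 0], 0]
    - [[0, 0, 0], 0]
    - [[0, 0, 0], 0]

```text
time_s: 30.02
tcp_pos: [0.4596, -0.1168, 0.0949]
eef_rot: [166.6, 90.0, -10.9]
contact_force: [0.0, 0.1, -2.8]
gripper_width: 0.0396
```

```bash
python3 - <<'E'
from h import *
go(.4592,-.1173,.0946,yaw=92.5)
s=capture('scene');t=capture('top');cv2.imwrite('pics/scene14.png',s);cv2.imwrite('pics/top14.png',t)
crop(s,190,210,260,270,10,'pics/e14.png')
crop(t,320,195,390,255,10,'pics/f14.png')
E
```

```text
tcp [ 0.4596 -0.1168  0.0949] toolx [ 0. -0. -1.] tooly yaw -87.54 F [ 0.    0.12 -2.79] w 0.0396 t 30.02 j6 82.8
units now [0.016 0.025 0.02 ] mm [-0.4 -0.5 -0.3]
turn units -0.007 deg 0.04
units after turn [0.016 0.025 0.02 ]
```

View pics/e14.png

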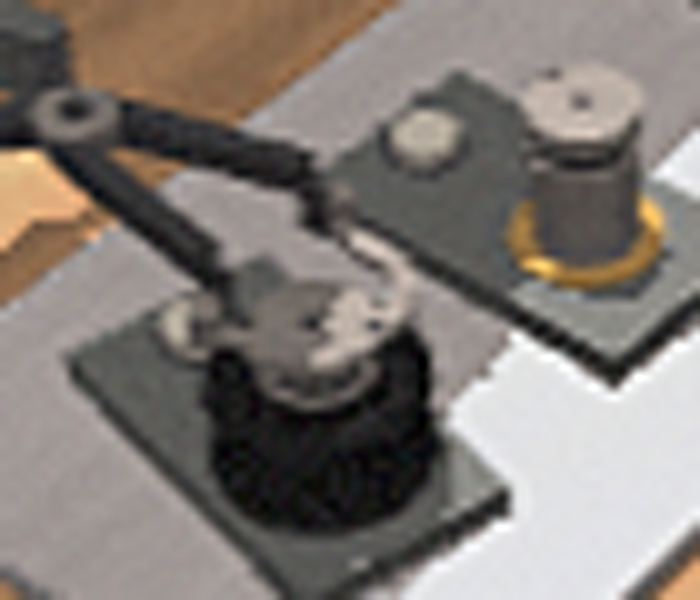

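View pics/f14.png

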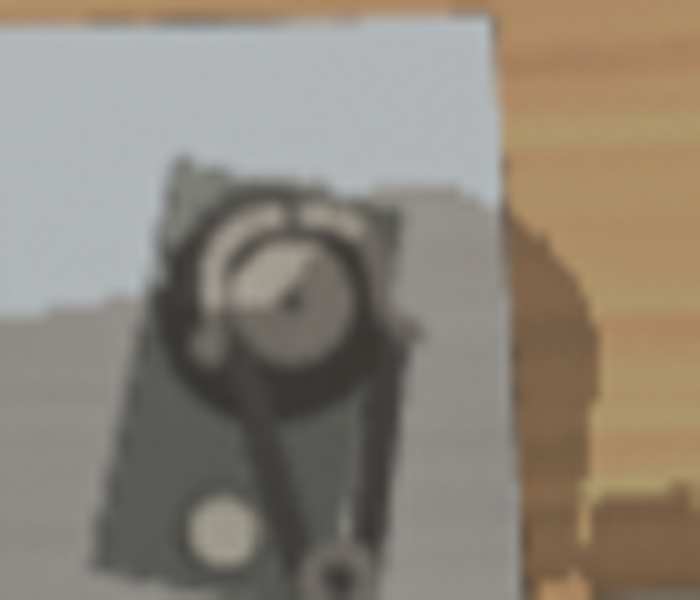

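```bash
cat > rel.py <<'E'
from h import *
def rel(o,k,sp,hinge,e1,e2,z,yaw=2.45):
    o=np.array(o); f=lambda p,zz:onz('top',[(np.array(p)+.5)/k-.5+o],zz)[0][:2]
    ru=z-.0233
    S=f(sp,.065);H=f(hinge,ru+.0035);E=[f(e1,ru+.010),f(e2,ru+.010)]
    a=np.radians(yaw); A=np.array([[np.cos(a),np.sin(a)],[-np.sin(a),np.cos(a)]])
    print('spindle',S.round(4))
    for n,p in(('hinge',H),('ear1',E[0]),('ear2',E[1]),('earmid',(E[0]+E[1])/2)): print(n,'fwd/lat mm',(A@(p-S)*1000).round(1))
    d=H-(E[0]+E[1])/2; print('ring axis yaw',np.degrees(np.arctan2(d[1],d[0])),'ears sep',np.linalg.norm(E[0]-E[1]))
E
python3 -c "
from rel import *
rel((320,195),10,(295,300),(290,213),(207,350),(410,335),.0949)"
```

```text
spindle [ 0.5886 -0.1118]
hinge fwd/lat mm [20.4  0.9]
ear1 fwd/lat mm [-12.   24.8]
ear2 fwd/lat mm [-11.8 -24.3]
earmid fwd/lat mm [-11.9   0.3]
ring axis yaw 3.6587622429365907 ears sep 0.04914047059829451
```

Call:
step_arm:
  steps:
    - [[0, 0.025, 0.04], 0]
    - [[0.1, 0, 0], 0]
    - [[0.1, 0, 0], 0]
    - [[0.1, 0, 0], 0]
    - [[0.1, 0, 0], 0]
    - [[0.1, 0, 0], 0]
    - [[0, 0, 0], 0]
    - [[0, 0, 0], 0]
    - [[0, 0, 0], 0]

```text
time_s: 30.87
tcp_pos: [0.4586, -0.1174, 0.0847]
eef_rot: [54.2, 90.0, -123.4]
contact_force: [-0.1, 0.8, -0.6]
gripper_width: 0.0399
```

```bash
python3 - <<'E'
from h import *
go(.4588,-.1173,.0768,yaw=92.5)
s=capture('scene');t=capture('top');cv2.imwrite('pics/scene15.png',s);cv2.imwrite('pics/top15.png',t)
crop(s,190,210,260,270,10,'pics/e15.png')
crop(t,320,195,390,255,10,'pics/f15.png')
E
```

```text
tcp [ 0.4586 -0.1174  0.0847] toolx [-0. -0. -1.] tooly yaw -87.55 F [-0.09  0.76 -0.57] w 0.0399 t 30.87 j6 82.9
units now [ 0.397 -0.003 -0.011] mm [ 0.2  0.1 -7.9]
turn units -0.008 deg 0.05
units after turn [ 0.397 -0.003 -0.011]
```

View pics/e15.png

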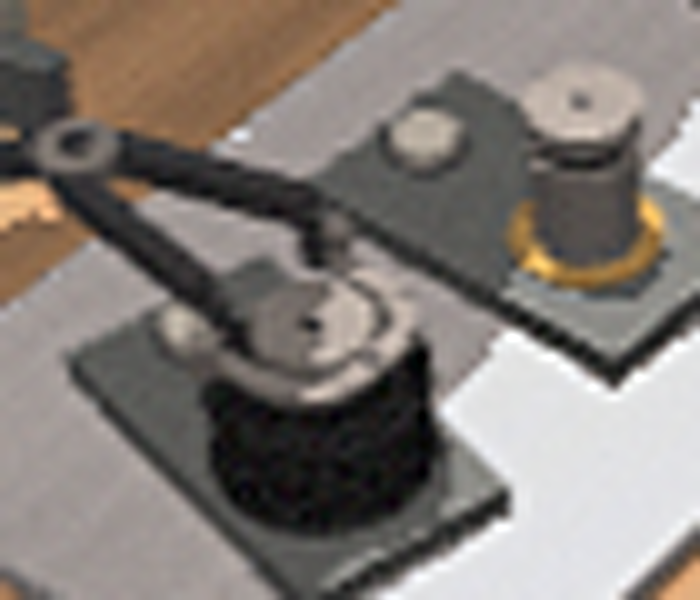

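View pics/f15.png

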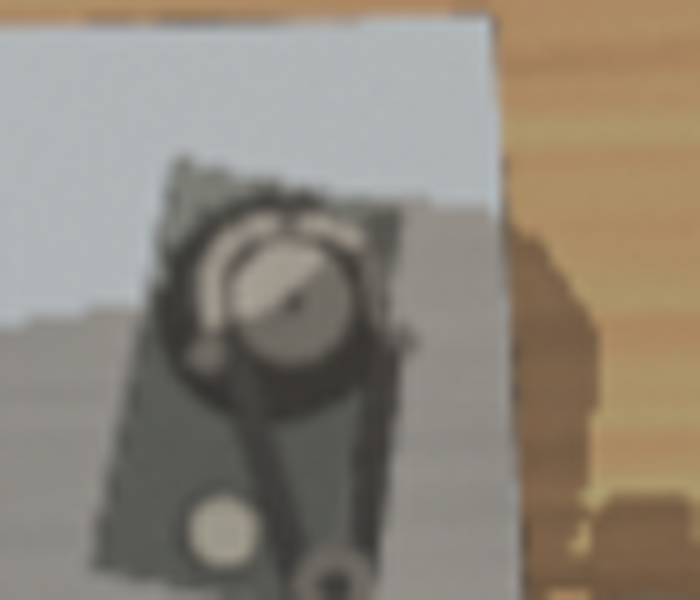

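Call:
step_arm:
  steps:
    - [[0.08, 0, 0], 0]
    - [[0.08, 0, 0], 0]
    - [[0.08, 0, 0], 0]
    - [[0.08, 0, 0], 0]
    - [[0.05, 0, 0], 0]
    - [[0, 0, 0], 0]
    - [[0, 0, 0], 0]
    - [[0, 0, 0], 0]

```text
time_s: 31.63
tcp_pos: [0.4586, -0.1173, 0.0774]
eef_rot: [124.6, 90.0, -52.9]
contact_force: [1.4, -0.0, -1.6]
gripper_width: 0.04
```

```bash
python3 - <<'E'
from h import *
go(.4588,-.1173,.0768,yaw=92.5)
s=capture('scene');t=capture('top');cv2.imwrite('pics/scene16.png',s);cv2.imwrite('pics/top16.png',t)
crop(s,190,210,260,270,10,'pics/e16.png')
crop(t,320,195,390,255,10,'pics/f16.png')
E
```

```text
tcp [ 0.4586 -0.1173  0.0774] toolx [ 0. -0. -1.] tooly yaw -87.55 F [ 1.43 -0.01 -1.63] w 0.0400 t 31.63 j6 82.9
units now [ 0.028 -0.001 -0.011] mm [ 0.2  0.  -0.6]
turn units -0.008 deg 0.05
units after turn [ 0.028 -0.001 -0.011]
```

View pics/e16.png

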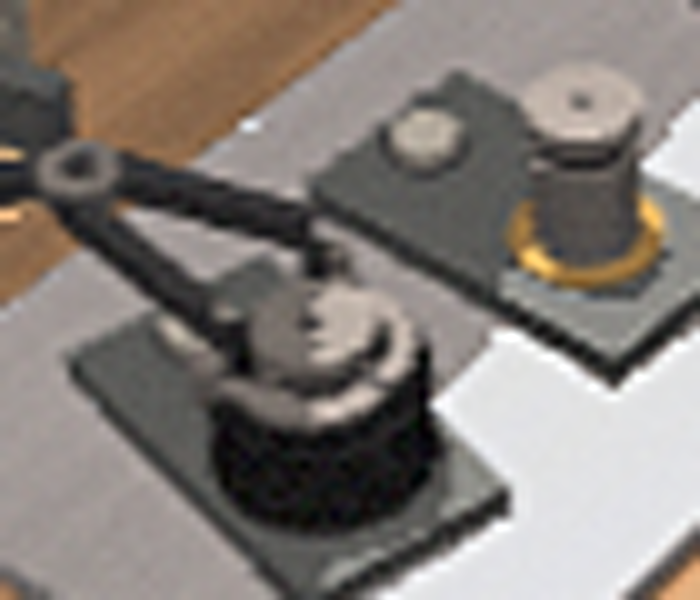

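View pics/f16.png

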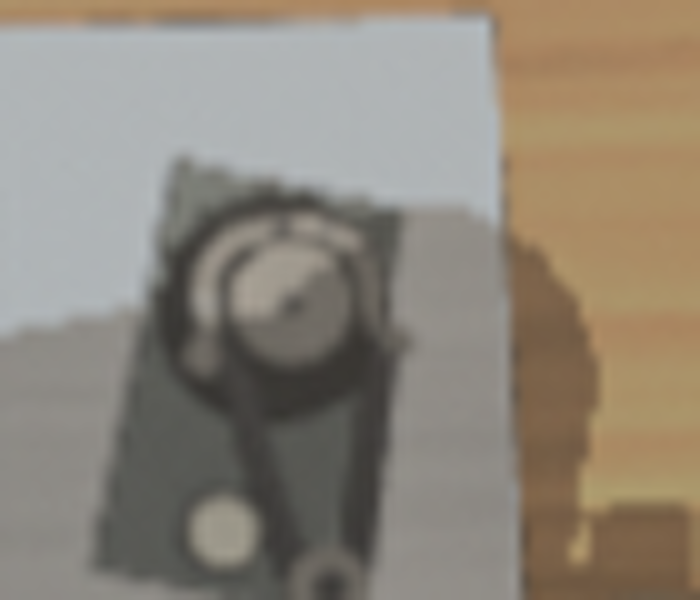

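Call:
step_arm:
  steps:
    - [[0.04, 0, 0], 0]
    - [[0, 0, 0.05], 0]
    - [[0, 0, 0.05], 0]
    - [[0, 0, 0.04], 0]
    - [[0, 0, 0], 0]
    - [[0, 0, 0], 0]
    - [[0, 0, 0], 0]

```text
time_s: 32.32
tcp_pos: [0.4558, -0.1174, 0.0766]
eef_rot: [-175.5, 90.0, 7.0]
contact_force: [-0.4, 1.1, -2.9]
gripper_width: 0.0394
```

Call:
step_arm:
  steps:
    - [[0, 0, 0.03], 0]
    - [[0, 0, 0.03], 0]
    - [[0, 0, 0], 0]
    - [[0, 0, 0], 0]
    - [[0, 0, 0], 0]
  fingers: 0.48

```text
time_s: 32.73
tcp_pos: [0.4546, -0.1175, 0.0766]
eef_rot: [135.3, 90.0, -42.3]
contact_force: [0.6, 0.1, -1.6]
gripper_width: 0.0464
```

```bash
python3 - <<'E'
from h import *
go(.4588,-.1173,.0768,yaw=92.5)
s=capture('scene');t=capture('top');cv2.imwrite('pics/scene17.png',s);cv2.imwrite('pics/top17.png',t)
crop(s,190,210,260,270,10,'pics/e17.png')
crop(t,320,195,390,255,10,'pics/f17.png')
E
```

```text
tcp [ 0.4546 -0.1175  0.0766] toolx [ 0. -0. -1.] tooly yaw -87.55 F [ 0.55  0.08 -1.61] w 0.0464 t 32.73 j6 82.8
units now [-0.011 -0.002 -0.213] mm [4.2 0.2 0.2]
turn units -0.008 deg 0.05
units after turn [-0.011 -0.002 -0.213]
```

View pics/e17.png

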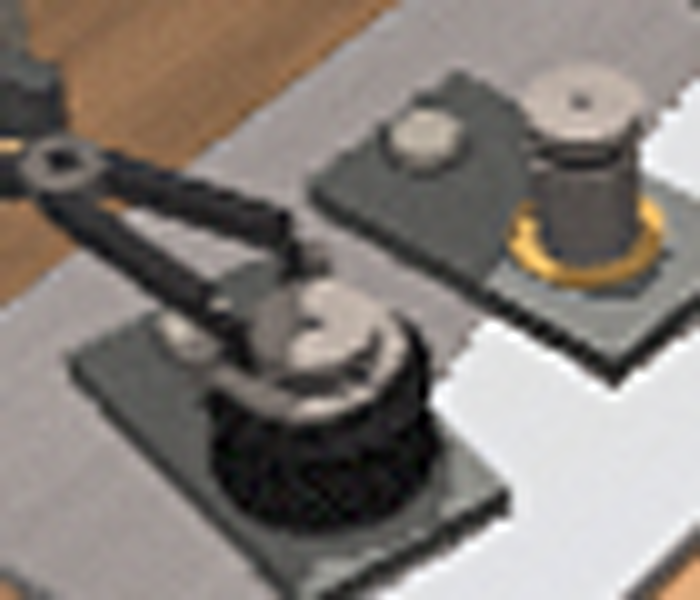

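View pics/f17.png

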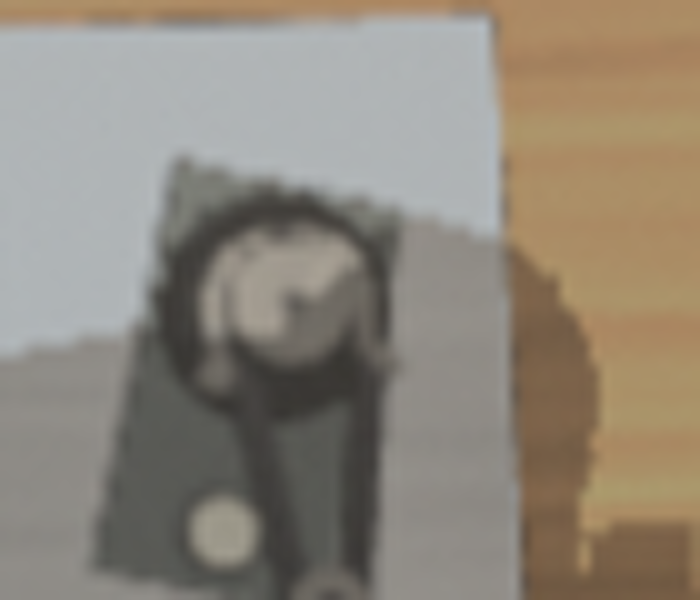

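Call:
step_arm:
  steps:
    - [[0, 0, 0.03], 0]
    - [[0, 0, 0.03], 0]
    - [[0, 0, 0.02], 0]
    - [[0, 0, 0], 0]
    - [[0, 0, 0], 0]
  fingers: 0.41

```text
time_s: 33.25
tcp_pos: [0.4529, -0.1176, 0.0766]
eef_rot: [169.8, 90.0, -7.7]
contact_force: [0.7, 0.9, -1.8]
gripper_width: 0.0519
```

Call:
step_arm:
  steps:
    - [[0, 0, 0.03], 0]
    - [[0, 0, 0.03], 0]
    - [[0, 0, 0.02], 0]
    - [[0, 0, 0], 0]
    - [[0, 0, 0], 0]
  fingers: 0.34

```text
time_s: 33.67
tcp_pos: [0.4508, -0.1177, 0.0764]
eef_rot: [1.0, 89.9, -176.5]
contact_force: [0.2, -0.1, -2.4]
gripper_width: 0.058
```

Call:
step_arm:
  steps:
    - [[0, 0, 0], 0]
    - [[0, 0, 0], 0]
    - [[0, 0, 0], 0]
    - [[0, 0, 0], 0]
  fingers: 0.285

```text
time_s: 34.0
tcp_pos: [0.4512, -0.1177, 0.0765]
eef_rot: [2.7, 90.0, -174.8]
contact_force: [0.1, 0.0, -1.1]
gripper_width: 0.0629
```

```bash
python3 - <<'E'
from h import *
go(.4588,-.1173,.0768,yaw=92.5)
s=capture('scene');t=capture('top');cv2.imwrite('pics/scene18.png',s);cv2.imwrite('pics/top18.png',t)
crop(s,190,210,260,270,10,'pics/e18.png')
crop(t,320,195,390,255,10,'pics/f18.png')
E
```

```text
tcp [ 0.4512 -0.1177  0.0765] toolx [-0. -0. -1.] tooly yaw -87.56 F [ 0.05  0.   -1.09] w 0.0629 t 34.00 j6 82.8
units now [-0.015 -0.004 -0.381] mm [7.6 0.4 0.3]
turn units -0.01 deg 0.06
units after turn [-0.015 -0.003 -0.381]
```

View pics/e18.png

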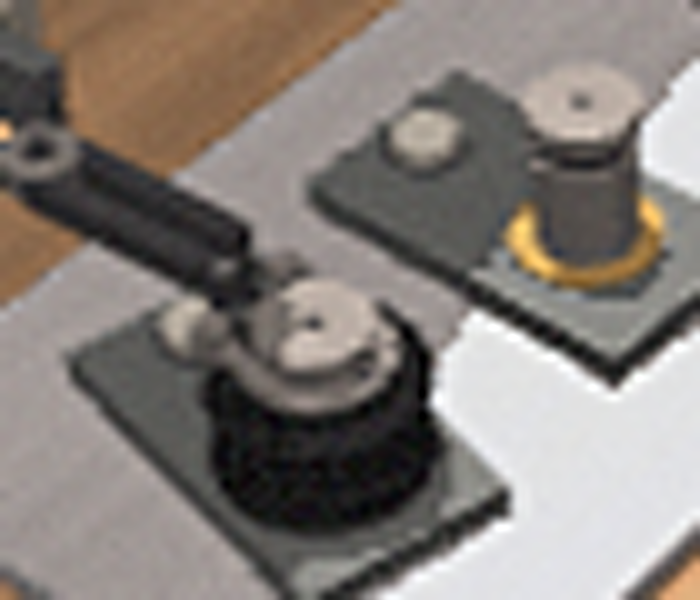

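View pics/f18.png

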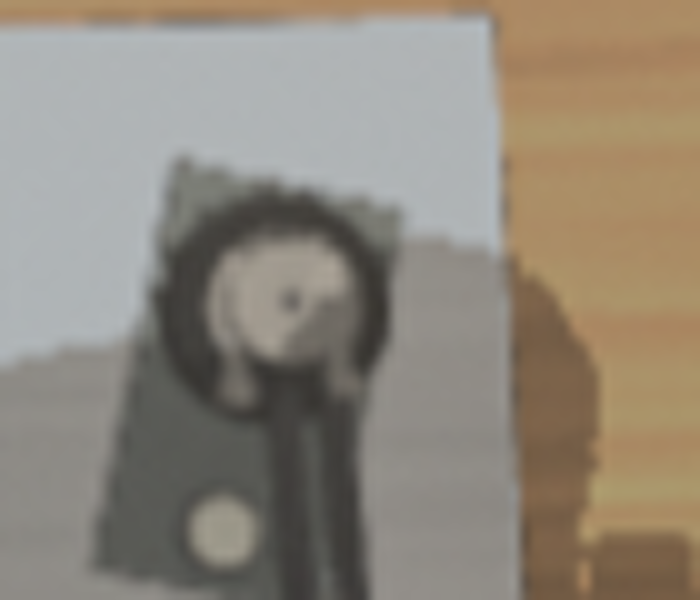

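Call:
step_arm:
  steps:
    - [[0, 0, 0.1], 0]
    - [[0, 0, 0.2], 0]
    - [[0, 0, 0.3], 0]
    - [[0, 0, 0.3], 0]
    - [[0, 0, 0.4], 0]
    - [[0, 0, 0], 0]
    - [[-0.5, 0, 0], 0]
    - [[-0.8, 0, 0], 0]
    - [[-0.8, 0, 0], 0]
    - [[0, 0, 0], 0]
    - [[0, 0, 0], 0]

```text
time_s: 35.02
tcp_pos: [0.4258, -0.1186, 0.1192]
eef_rot: [-170.8, 89.9, 11.6]
contact_force: [-0.7, -0.2, -2.0]
gripper_width: 0.0629
```

```bash
python3 - <<'E'
from h import *
go(.4588,-.1173,.0768,yaw=92.5)
s=capture('scene');t=capture('top');cv2.imwrite('pics/scene19.png',s);cv2.imwrite('pics/top19.png',t)
crop(s,190,210,260,270,10,'pics/e19.png')
crop(t,320,195,390,255,10,'pics/f19.png')
E
```

```text
tcp [ 0.4258 -0.1186  0.1192] toolx [ 0.002  0.    -1.   ] tooly yaw -87.55 F [-0.75 -0.2  -1.97] w 0.0629 t 35.02 j6 82.3
units now [ 2.123  0.005 -1.644] mm [ 33.    1.3 -42.4]
turn units -0.009 deg 0.05
units after turn [ 2.123  0.007 -1.644]
```

View pics/e19.png

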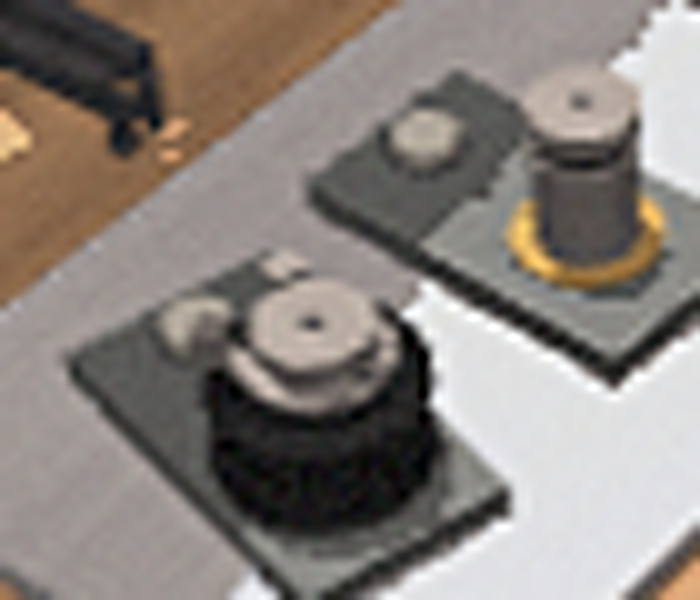

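View pics/f19.png

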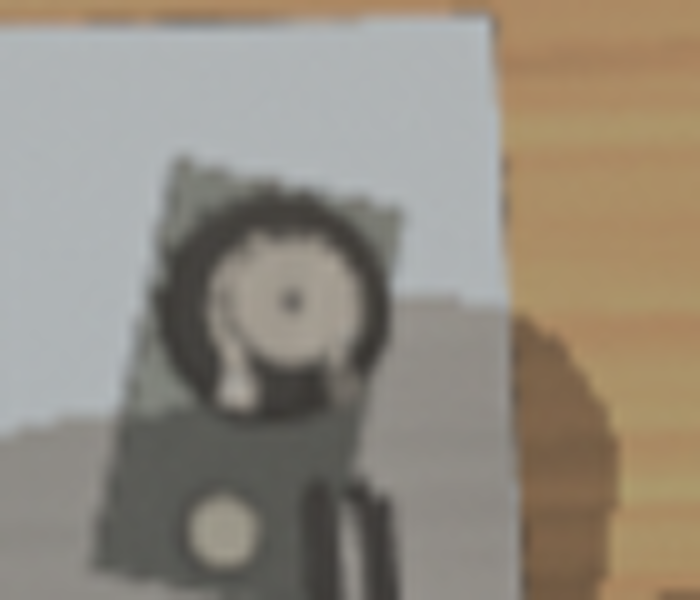

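```bash
python3 - <<'E'
from h import *
from rg import rings
rings(cv2.imread('pics/top19.png'),(398,215,475,258))
go(.4354,-.3995,.119,yaw=92.5)
E
```

```text
ring c [ 0.5641 -0.3619] r 0.0155 ears [[0.5845000147819519, -0.44339999556541443], [0.5192000269889832, -0.43459999561309814]] sep 0.0659 yaw(c-ears) 81.0 dist 0.0781 yaw(ear perp) 82.3
ring c [ 0.5685 -0.3938] r 0.0164 ears [[0.5486000180244446, -0.38260000944137573], [0.5501000285148621, -0.41019999980926514]] sep 0.0276 yaw(c-ears) 7.8 dist 0.0193 yaw(ear perp) 3.1
ring c [ 0.5427 -0.2862] r 0.0164 ears [[0.529699981212616, -0.30550000071525574], [0.5218999981880188, -0.2800999879837036]] sep 0.0266 yaw(c-ears) 21.2 dist 0.0181 yaw(ear perp) 17.1
tcp [ 0.4248 -0.1187  0.118 ] toolx [-0.001  0.    -1.   ] tooly yaw -87.56 F [ 0.37  0.54 -1.23] w 0.0628 t 35.12 j6 82.3
units now [-0.052 14.048  0.069] mm [  10.6 -280.8    1. ]
turn units -0.011 deg 0.06
units after turn [-0.052 14.048  0.085]
```

Call:
step_arm:
  steps:
    - [[0, 0.3, 0], 0]
    - [[0, 0.6, 0], 0]
    - [[0, 0.8, 0], 0]
    - [[0, 0.8, 0], 0]
    - [[0, 0.8, 0], 0]
    - [[0, 0.8, 0], 0]
    - [[0, 0.8, 0], 0]
    - [[0, 0.8, 0], 0]
    - [[0, 0.8, 0], 0]
    - [[0, 0.8, 0], 0]
    - [[0, 0.8, 0], 0]
    - [[0, 0.8, 0.04], 0]
    - [[0, 0.8, 0.04], 0]
    - [[0, 0.8, 0], 0]
    - [[0, 0.8, 0], 0]
    - [[0, 0.8, 0], 0]
    - [[0, 0.8, 0], 0]
    - [[0, 0.6, 0], 0]
    - [[0, 0.4, 0], 0]
    - [[0, 0.15, 0], 0]

```text
time_s: 36.78
tcp_pos: [0.4354, -0.4006, 0.1177]
eef_rot: [-24.8, 89.9, 157.6]
contact_force: [0.5, -0.1, -2.0]
gripper_width: 0.063
```

Call:
step_arm:
  steps:
    - [[0.4, 0, 0], 0]
    - [[0.7, 0, 0], 0]
    - [[0.7, 0, 0], 0]
    - [[0.7, 0, 0], 0]
    - [[0.4, 0, 0], 0]
    - [[0, 0, 0], 0]
    - [[0, 0, 0], 0]
    - [[0, 0, 0], 0]

```text
time_s: 37.45
tcp_pos: [0.4363, -0.3996, 0.0612]
eef_rot: [141.5, 89.9, -36.0]
contact_force: [0.7, -0.0, -1.4]
gripper_width: 0.063
```

```bash
python3 - <<'E'
from h import *
go(.4354,-.3995,.0248,yaw=92.5)
s=capture('scene');cv2.imwrite('pics/scene20.png',s)
crop(s,70,270,170,340,8,'pics/e20.png')
E
```

```text
tcp [ 0.4363 -0.3996  0.0612] toolx [ 0.001 -0.001 -1.   ] tooly yaw -87.52 F [ 0.69 -0.01 -1.36] w 0.0630 t 37.45 j6 116.0
units now [ 1.82  -0.006  0.045] mm [ -0.9   0.1 -36.4]
turn units -0.003 deg 0.02
units after turn [ 1.82  -0.006  0.045]
```

View pics/e20.png

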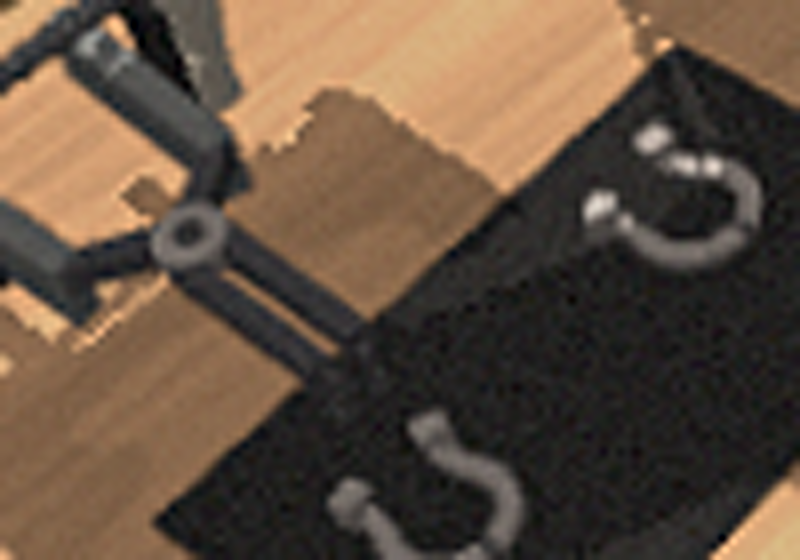

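Call:
step_arm:
  steps:
    - [[0.4, 0, 0.04], 0]
    - [[0.5, 0, 0], 0]
    - [[0.3, 0, 0], 0]
    - [[0.2, 0, 0], 0]
    - [[0.1, 0, 0], 0]
    - [[0, 0, 0], 0]
    - [[0, 0, 0], 0]

```text
time_s: 38.08
tcp_pos: [0.435, -0.3997, 0.0304]
eef_rot: [-9.0, 90.0, 173.5]
contact_force: [0.7, 0.1, -1.5]
gripper_width: 0.0627
```

```bash
python3 - <<'E'
from h import *
go(.4358,-.3995,.0248,yaw=92.5)
s=capture('scene');cv2.imwrite('pics/scene21.png',s)
crop(s,70,270,170,340,8,'pics/e21.png')
E
```

```text
tcp [ 0.435  -0.3997  0.0304] toolx [-0.  0. -1.] tooly yaw -87.55 F [ 0.75  0.15 -1.46] w 0.0627 t 38.08 j6 116.1
units now [ 0.281 -0.007 -0.042] mm [ 0.8  0.2 -5.6]
turn units -0.008 deg 0.05
units after turn [ 0.281 -0.007 -0.042]
```

View pics/e21.png

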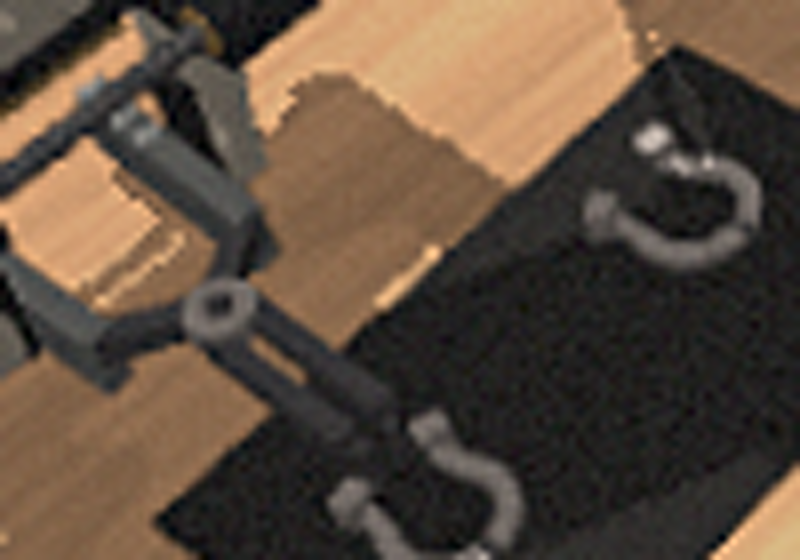

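Call:
step_arm:
  steps:
    - [[0.1, 0, -0.05], 0]
    - [[0.1, 0, -0.03], 0]
    - [[0.07, 0, 0], 0]
    - [[0, 0, 0], 0]
    - [[0, 0, 0], 0]
    - [[0, 0, 0], 0]

```text
time_s: 38.63
tcp_pos: [0.4366, -0.3996, 0.0252]
eef_rot: [80.0, 90.0, -97.5]
contact_force: [-0.5, -0.1, -1.5]
gripper_width: 0.0621
```

Call:
step_arm:
  steps:
    - [[0, 0, 0], 0]
    - [[0, 0, 0], 0]
    - [[0, 0, 0], 0]
    - [[0, 0, 0], 0]
    - [[0, 0, 0], 0]
    - [[0, 0, 0], 0]
  fingers: 0.38

```text
time_s: 39.13
tcp_pos: [0.4366, -0.3995, 0.0252]
eef_rot: [-15.4, 90.0, 167.0]
contact_force: [-0.7, -0.7, -1.2]
gripper_width: 0.0549
```

```bash
python3 - <<'E'
from h import *
go(.4358,-.3995,.0248,yaw=92.5)
s=capture('scene');cv2.imwrite('pics/scene22.png',s)
crop(s,70,270,170,340,8,'pics/e22.png')
E
```

```text
tcp [ 0.4366 -0.3995  0.0252] toolx [-0.  0. -1.] tooly yaw -87.55 F [-0.7  -0.65 -1.2 ] w 0.0549 t 39.13 j6 116.0
units now [ 0.018 -0.003  0.038] mm [-0.8  0.  -0.4]
turn units -0.008 deg 0.05
units after turn [ 0.018 -0.003  0.038]
```

View pics/e22.png

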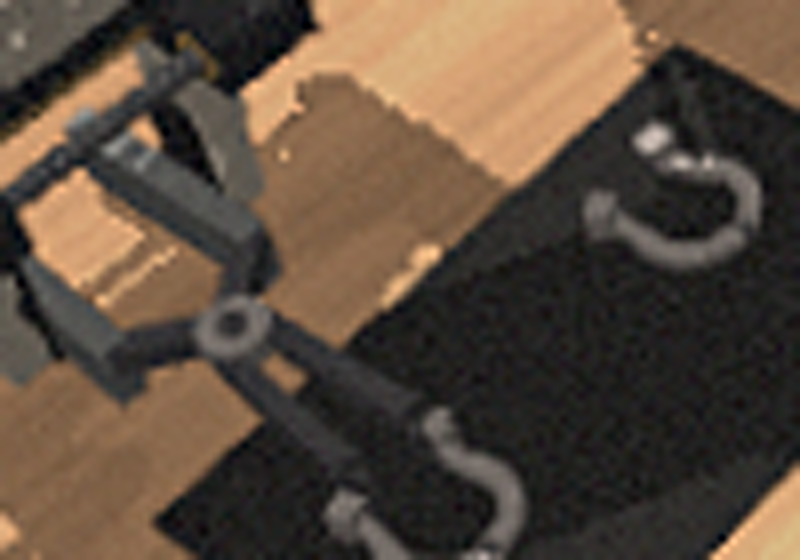

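Same engagement as before. Squeeze fully and lift.

Call:
step_arm:
  steps:
    - [[0, 0, 0], 0]
    - [[0, 0, 0], 0]
    - [[0, 0, 0], 0]
    - [[0, 0, 0], 0]
    - [[0, 0, 0], 0]
  fingers: 0.46

```text
time_s: 39.6
tcp_pos: [0.4366, -0.3996, 0.0252]
eef_rot: [146.0, 90.0, -31.6]
contact_force: [-0.2, -0.4, -1.2]
gripper_width: 0.0476
```

Call:
step_arm:
  steps:
    - [[0, 0, 0], 0]
    - [[0, 0, 0], 0]
    - [[0, 0, 0], 0]
    - [[0, 0, 0], 0]
    - [[0, 0, 0], 0]
    - [[0, 0, 0], 0]
    - [[0, 0, 0], 0]
  fingers: 0.55

```text
time_s: 40.18
tcp_pos: [0.4366, -0.3995, 0.0252]
eef_rot: [123.1, 90.0, -54.5]
contact_force: [0.7, -0.4, -1.5]
gripper_width: 0.0399
```

Call:
step_arm:
  steps:
    - [[0, 0, 0], 0]
    - [[-0.05, 0, 0], 0]
    - [[-0.05, 0, 0], 0]
    - [[-0.1, 0, 0], 0]
    - [[-0.2, 0, 0], 0]
    - [[-0.3, 0, 0], 0]
    - [[-0.4, 0, 0], 0]
    - [[-0.5, 0, 0], 0]
    - [[-0.5, 0, 0], 0]
    - [[-0.5, 0, 0], 0]
    - [[-0.5, 0, 0], 0]
    - [[-0.5, 0, 0], 0]
    - [[-0.5, 0, 0], 0]
    - [[-0.4, 0, 0], 0]
    - [[-0.2, 0, 0], 0]
    - [[0, 0, 0], 0]
    - [[0, 0, 0], 0]

```text
time_s: 41.6
tcp_pos: [0.4365, -0.3995, 0.1192]
eef_rot: [-149.3, 90.0, 33.2]
contact_force: [-1.0, 0.0, -1.6]
gripper_width: 0.0402
```

```bash
python3 - <<'E'
from h import *
go(.447,.1107,.119,yaw=92.5)
s=capture('scene');t=capture('top');cv2.imwrite('pics/scene23.png',s);cv2.imwrite('pics/top23.png',t)
crop(s,70,230,170,300,8,'pics/e23.png')
E
```

```text
tcp [ 0.4365 -0.3995  0.1192] toolx [ 0.  0. -1.] tooly yaw -87.56 F [-0.98  0.04 -1.59] w 0.0402 t 41.60 j6 116.0
units now [ 1.1000e-02 -2.5462e+01 -1.6110e+00] mm [ 1.050e+01  5.102e+02 -2.000e-01]
turn units -0.009 deg 0.06
units after turn [ 1.100e-02 -2.546e+01 -1.636e+00]
```

View pics/e23.png

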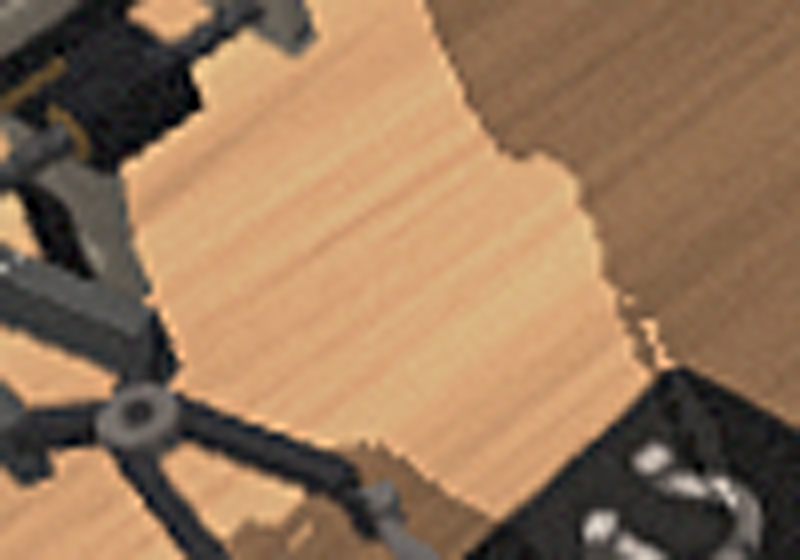

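Call:
step_arm:
  steps:
    - [[0, -0.2, -0.01], 0]
    - [[0, -0.4, -0.03], 0]
    - [[0, -0.6, -0.04], 0]
    - [[0, -0.8, -0.05], 0]
    - [[0, -0.8, -0.05], 0]
    - [[0, -0.8, -0.05], 0]
    - [[0, -0.8, -0.05], 0]
    - [[0, -0.8, -0.05], 0]
    - [[0, -0.8, -0.05], 0]
    - [[0, -0.8, -0.05], 0]
    - [[0, -0.8, -0.05], 0]
    - [[0, -0.8, -0.05], 0]
    - [[0, -0.8, -0.05], 0]
    - [[0, -0.8, -0.05], 0]
    - [[0, -0.8, -0.05], 0]
    - [[0, -0.8, -0.05], 0]
    - [[0, -0.8, -0.05], 0]
    - [[0, -0.8, -0.05], 0]
    - [[0, -0.8, -0.05], 0]
    - [[0, -0.8, -0.05], 0]

```text
time_s: 43.37
tcp_pos: [0.4419, -0.1015, 0.1192]
eef_rot: [-119.2, 90.0, 63.3]
contact_force: [0.5, -0.3, -1.7]
gripper_width: 0.0398
```

Call:
step_arm:
  steps:
    - [[0, -0.8, -0.05], 0]
    - [[0, -0.8, -0.05], 0]
    - [[0, -0.8, -0.05], 0]
    - [[0, -0.8, -0.05], 0]
    - [[0, -0.8, -0.05], 0]
    - [[0, -0.8, -0.05], 0]
    - [[0, -0.8, -0.05], 0]
    - [[0, -0.8, -0.05], 0]
    - [[0, -0.8, -0.05], 0]
    - [[0, -0.8, -0.05], 0]
    - [[0, -0.8, -0.05], 0]
    - [[0, -0.8, -0.05], 0]
    - [[0, -0.6, -0.04], 0]
    - [[0, -0.4, -0.02], 0]
    - [[0, -0.2, 0], 0]
    - [[0, 0, 0], 0]
    - [[0, 0, 0], 0]
    - [[0, 0, 0], 0]

```text
time_s: 44.87
tcp_pos: [0.4462, 0.1128, 0.1191]
eef_rot: [24.9, 90.0, -152.6]
contact_force: [0.8, 0.3, -1.7]
gripper_width: 0.0399
```

```bash
python3 - <<'E'
from h import *
go(.447,.1108,.0949,yaw=92.5)
E
```

```text
tcp [0.4462 0.1128 0.1191] toolx [-0. -0. -1.] tooly yaw -87.58 F [ 0.77  0.27 -1.7 ] w 0.0399 t 44.87 j6 53.6
units now [ 1.209  0.102 -0.035] mm [  0.8  -2.  -24.2]
turn units -0.013 deg 0.08
units after turn [ 1.209  0.102 -0.035]
```

Call:
step_arm:
  steps:
    - [[0.2, 0.1, -0.03], 0]
    - [[0.3, 0, 0], 0]
    - [[0.3, 0, 0], 0]
    - [[0.3, 0, 0], 0]
    - [[0.1, 0, 0], 0]
    - [[0, 0, 0], 0]
    - [[0, 0, 0], 0]
    - [[0, 0, 0], 0]

```text
time_s: 45.53
tcp_pos: [0.4473, 0.1115, 0.0953]
eef_rot: [175.2, 90.0, -2.4]
contact_force: [0.8, -0.3, -1.0]
gripper_width: 0.0401
```

```bash
python3 - <<'E'
from h import *
go(.447,.1108,.0949,yaw=92.5)
s=capture('scene');t=capture('top');cv2.imwrite('pics/scene24.png',s);cv2.imwrite('pics/top24.png',t)
crop(s,240,160,310,220,10,'pics/e24.png')
crop(t,220,200,290,260,10,'pics/f24.png')
E
```

```text
tcp [0.4473 0.1115 0.0953] toolx [ 0. -0. -1.] tooly yaw -87.54 F [ 0.83 -0.28 -0.96] w 0.0401 t 45.53 j6 53.9
units now [0.018 0.034 0.017] mm [-0.3 -0.7 -0.4]
turn units -0.007 deg 0.04
units after turn [0.018 0.034 0.017]
```

View pics/e24.png

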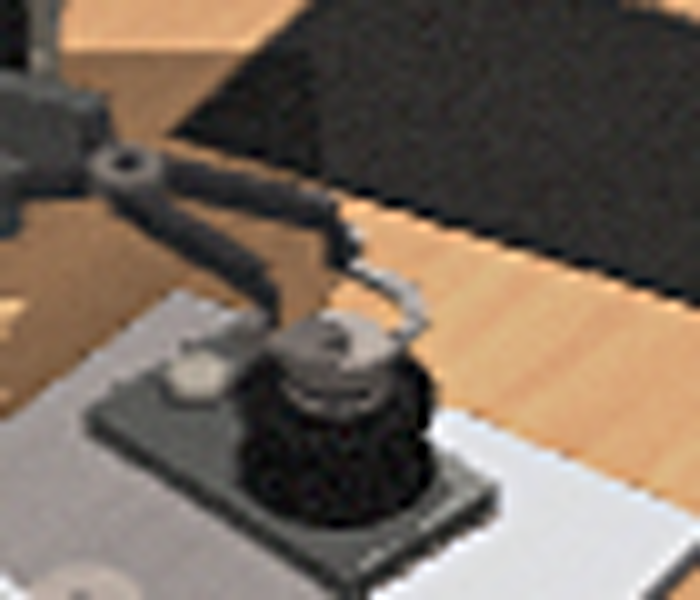

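View pics/f24.png

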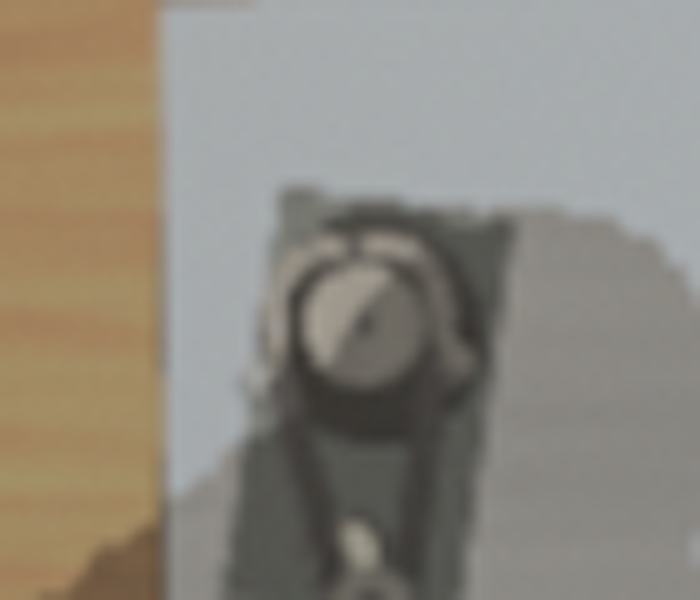

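```bash
python3 -c "
from rel import *
rel((220,200),10,(364,325),(354,240),(253,388),(461,362),.0953)"
```

```text
spindle [0.5759 0.117 ]
hinge fwd/lat mm [20.   0.5]
ear1 fwd/lat mm [-14.8  26.5]
ear2 fwd/lat mm [-11.9 -24.1]
earmid fwd/lat mm [-13.3   1.2]
ring axis yaw 1.135467931910373 ears sep 0.05063087791073969
```

Call:
step_arm:
  steps:
    - [[0, 0.035, 0.025], 0]
    - [[0.1, 0, 0], 0]
    - [[0.1, 0, 0], 0]
    - [[0.1, 0, 0], 0]
    - [[0.1, 0, 0], 0]
    - [[0.1, 0, 0], 0]
    - [[0, 0, 0], 0]
    - [[0, 0, 0], 0]
    - [[0, 0, 0], 0]

```text
time_s: 46.38
tcp_pos: [0.4467, 0.1107, 0.0851]
eef_rot: [42.7, 90.0, -134.8]
contact_force: [0.7, 0.3, -1.9]
gripper_width: 0.0396
```

```bash
python3 - <<'E'
from h import *
go(.447,.1108,.0766,yaw=92.5)
s=capture('scene');t=capture('top');cv2.imwrite('pics/scene25.png',s);cv2.imwrite('pics/top25.png',t)
crop(s,240,160,310,220,10,'pics/e25.png')
crop(t,220,200,290,260,10,'pics/f25.png')
E
```

```text
tcp [0.4467 0.1107 0.0851] toolx [-0. -0. -1.] tooly yaw -87.55 F [ 0.74  0.28 -1.87] w 0.0396 t 46.38 j6 53.9
units now [ 0.427 -0.006 -0.015] mm [ 0.3  0.1 -8.5]
turn units -0.008 deg 0.05
units after turn [ 0.427 -0.006 -0.015]
```

View pics/e25.png

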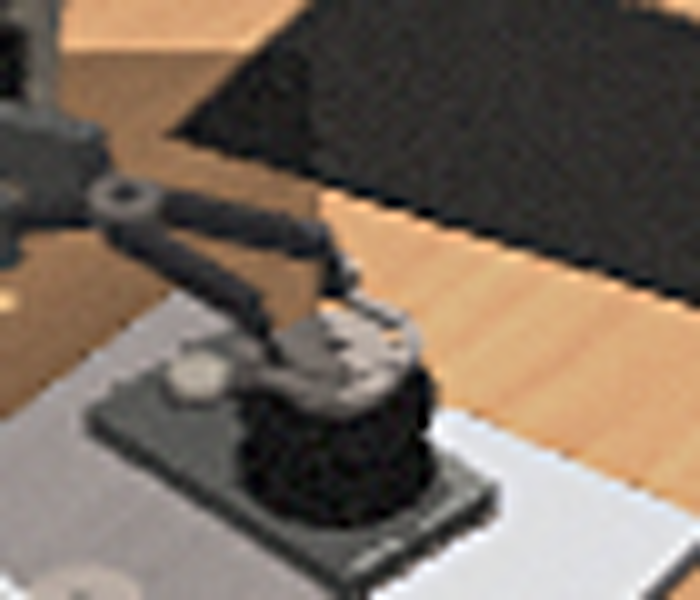

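View pics/f25.png

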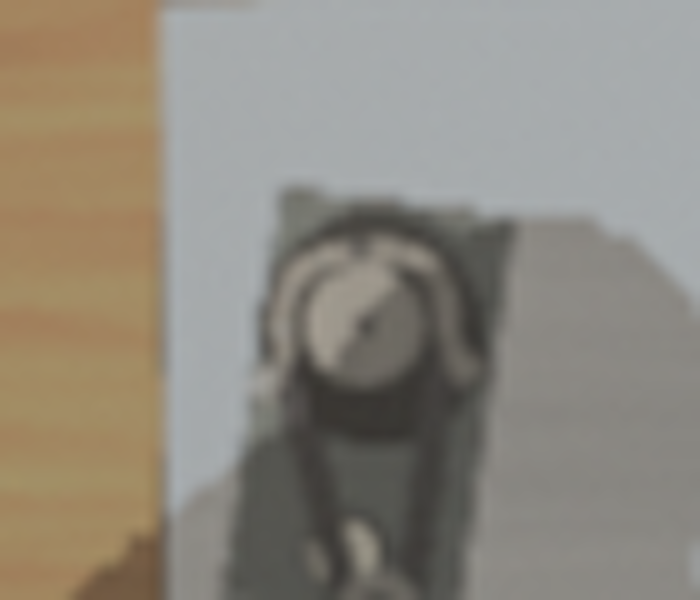

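Call:
step_arm:
  steps:
    - [[0.08, 0, 0], 0]
    - [[0.08, 0, 0], 0]
    - [[0.08, 0, 0], 0]
    - [[0.08, 0, 0], 0]
    - [[0.07, 0, 0], 0]
    - [[0.03, 0, 0], 0]
    - [[0, 0, 0], 0]
    - [[0, 0, 0], 0]
    - [[0, 0, 0], 0]

```text
time_s: 47.23
tcp_pos: [0.4467, 0.1107, 0.0768]
eef_rot: [-160.9, 90.0, 21.6]
contact_force: [-0.2, -0.7, -2.5]
gripper_width: 0.04
```

```bash
python3 - <<'E'
from h import *
go(.447,.1108,.0766,yaw=92.5)
s=capture('scene');cv2.imwrite('pics/scene26.png',s)
crop(s,240,160,310,220,10,'pics/e26.png')
E
```

```text
tcp [0.4467 0.1107 0.0768] toolx [ 0.  0. -1.] tooly yaw -87.55 F [-0.17 -0.71 -2.55] w 0.0400 t 47.23 j6 53.9
units now [ 0.01  -0.004 -0.013] mm [ 0.3  0.1 -0.2]
turn units -0.008 deg 0.05
units after turn [ 0.01  -0.004 -0.013]
```

View pics/e26.png

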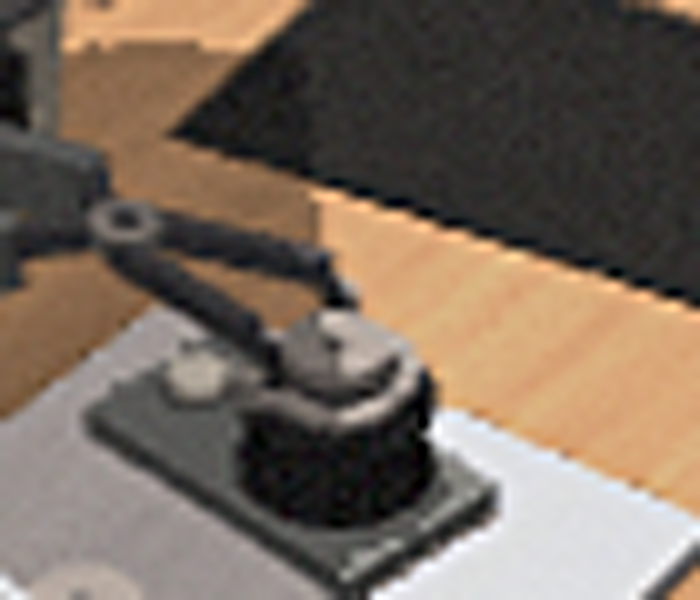

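Call:
step_arm:
  steps:
    - [[0.01, 0, 0.05], 0]
    - [[0, 0, 0.05], 0]
    - [[0, 0, 0.04], 0]
    - [[0, 0, 0], 0]
    - [[0, 0, 0], 0]
    - [[0, 0, 0], 0]

```text
time_s: 47.78
tcp_pos: [0.4439, 0.1106, 0.0766]
eef_rot: [-146.5, 90.0, 36.0]
contact_force: [-0.8, 0.3, -1.7]
gripper_width: 0.0398
```

Call:
step_arm:
  steps:
    - [[0, 0, 0.03], 0]
    - [[0, 0, 0.03], 0]
    - [[0, 0, 0], 0]
    - [[0, 0, 0], 0]
    - [[0, 0, 0], 0]
  fingers: 0.48

```text
time_s: 48.2
tcp_pos: [0.4427, 0.1105, 0.0766]
eef_rot: [63.2, 90.0, -114.3]
contact_force: [0.2, -0.5, -1.5]
gripper_width: 0.0456
```

Call:
step_arm:
  steps:
    - [[0, 0, 0.03], 0]
    - [[0, 0, 0.03], 0]
    - [[0, 0, 0.02], 0]
    - [[0, 0, 0], 0]
    - [[0, 0, 0], 0]
  fingers: 0.41

```text
time_s: 48.62
tcp_pos: [0.4416, 0.1107, 0.0768]
eef_rot: [-156.1, 89.9, 26.3]
contact_force: [3.3, 0.3, -2.6]
gripper_width: 0.0515
```

Call:
step_arm:
  steps:
    - [[0, 0, 0.03], 0]
    - [[0, 0, 0.03], 0]
    - [[0, 0, 0.02], 0]
    - [[0, 0, 0], 0]
    - [[0, 0, 0], 0]
  fingers: 0.34

```text
time_s: 49.03
tcp_pos: [0.4387, 0.1099, 0.0763]
eef_rot: [24.4, 89.9, -153.1]
contact_force: [-0.8, 0.3, -1.0]
gripper_width: 0.0579
```

Call:
step_arm:
  steps:
    - [[0, 0, 0], 0]
    - [[0, 0, 0], 0]
    - [[0, 0, 0], 0]
    - [[0, 0, 0], 0]
  fingers: 0.285

```text
time_s: 49.37
tcp_pos: [0.4394, 0.1103, 0.0765]
eef_rot: [30.3, 90.0, -147.2]
contact_force: [0.1, -0.2, -1.1]
gripper_width: 0.063
```

```bash
python3 - <<'E'
from h import *
go()
s=capture('scene');t=capture('top');cv2.imwrite('pics/scene27.png',s);cv2.imwrite('pics/top27.png',t)
crop(s,240,160,310,220,10,'pics/e27.png')
crop(t,220,200,290,260,10,'pics/f27.png')
E
```

```text
tcp [0.4394 0.1103 0.0765] toolx [-0. -0. -1.] tooly yaw -87.55 F [ 0.1  -0.21 -1.07] w 0.0630 t 49.37 j6 53.3
units now [0. 0. 0.] mm [0. 0. 0.]
```

View pics/e27.png

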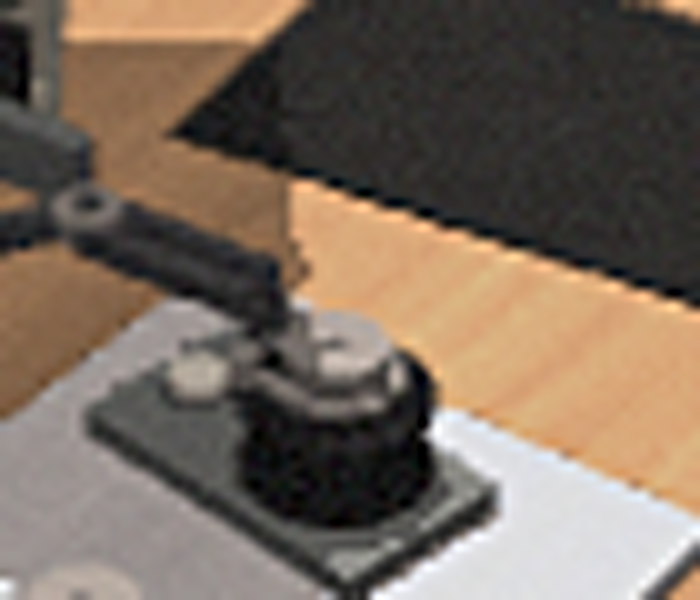

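View pics/f27.png

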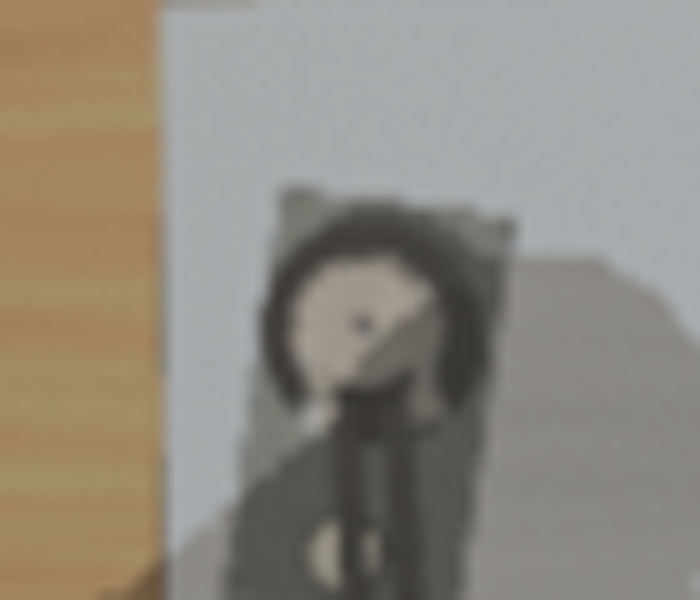

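Ring shut. Withdraw straight back, then up.

Call:
step_arm:
  steps:
    - [[0, 0, 0.1], 0]
    - [[0, 0, 0.2], 0]
    - [[0, 0, 0.3], 0]
    - [[0, 0, 0.3], 0]
    - [[0, 0, 0.3], 0]
    - [[0, 0, 0], 0]
    - [[-0.5, 0, 0], 0]
    - [[-0.8, 0, 0], 0]
    - [[-0.8, 0, 0], 0]
    - [[0, 0, 0], 0]
    - [[0, 0, 0], 0]

```text
time_s: 50.38
tcp_pos: [0.4159, 0.1098, 0.1192]
eef_rot: [-139.8, 89.9, 42.6]
contact_force: [-0.0, -0.3, -1.6]
gripper_width: 0.0626
```

```bash
python3 - <<'E'
from h import *
go(.45,.317,.119,yaw=100)
s=capture('scene');t=capture('top');cv2.imwrite('pics/scene28.png',s);cv2.imwrite('pics/top28.png',t)
crop(s,240,160,310,220,10,'pics/e28.png')
crop(t,220,200,290,260,10,'pics/f28.png')
E
```

```text
tcp [0.4159 0.1098 0.1192] toolx [ 0.002  0.002 -1.   ] tooly yaw -87.54 F [-0.01 -0.34 -1.59] w 0.0626 t 50.38 j6 51.2
units now [  0.027 -10.277  -2.15 ] mm [ 3.410e+01  2.072e+02 -2.000e-01]
turn units -1.257 deg 7.54
units after turn [ 0.029 -9.906 -3.48 ]
```

View pics/e28.png

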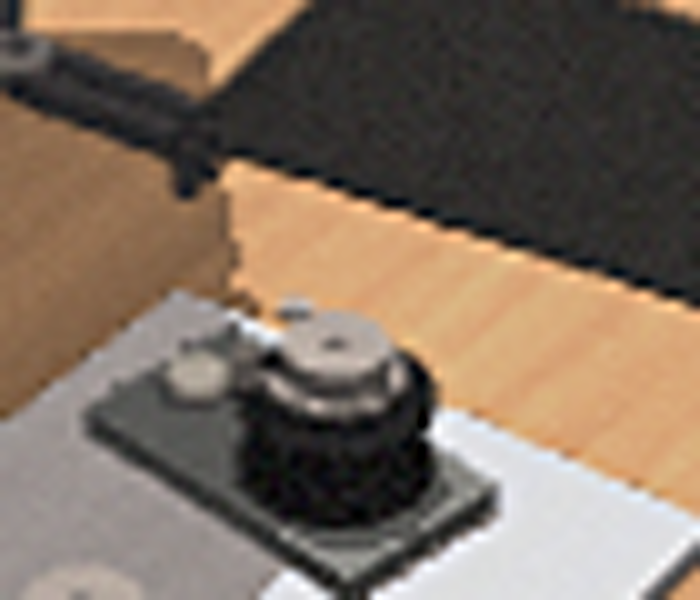

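View pics/f28.png

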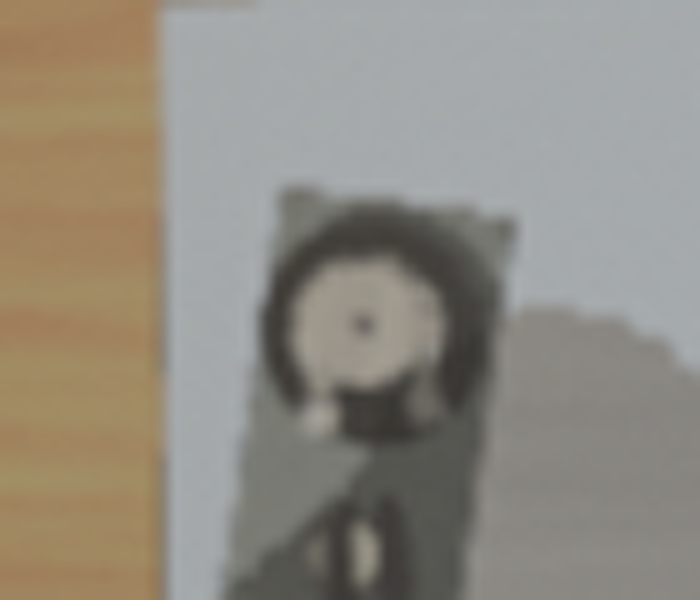

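View pics/top28.png

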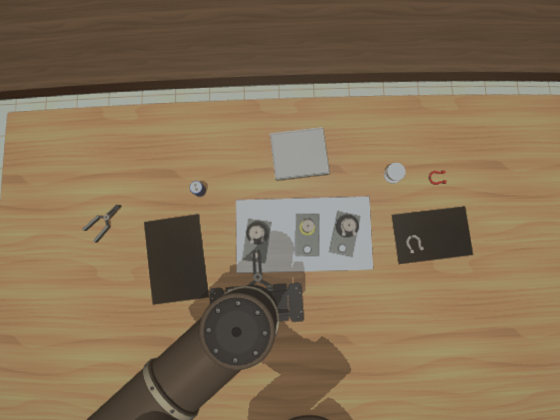

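Call:
step_arm:
  steps:
    - [[-0.1, 0, 0.2], -0.5]
    - [[0, 0, 0], -0.5]
    - [[0, 0, 0], -0.5]
    - [[0, 0, 0], -0.5]
    - [[0, 0, 0], -0.43]
    - [[0, 0, 0], 0]

```text
time_s: 50.98
tcp_pos: [0.411, 0.1088, 0.1196]
eef_rot: [20.0, 89.9, -142.9]
contact_force: [-1.1, -0.5, -1.3]
gripper_width: 0.0628
```

```bash
python3 - <<'E'
from h import *
go(.490,.3165,.119,yaw=107)
E
```

```text
tcp [0.411  0.1088 0.1196] toolx [-0.002 -0.001 -1.   ] tooly yaw -72.86 F [-1.13 -0.47 -1.29] w 0.0628 t 50.98 j6 65.5
units now [ 0.012 -8.761 -6.837] mm [ 79.  207.7  -0.6]
turn units 0.023 deg -0.14
units after turn [ 0.012 -8.778 -6.816]
```

Call:
step_arm:
  steps:
    - [[0, -0.3, -0.23], 0]
    - [[0, -0.5, -0.39], 0]
    - [[0, -0.6, -0.467], 0]
    - [[0, -0.6, -0.467], 0]
    - [[0, -0.6, -0.467], 0]
    - [[0, -0.6, -0.467], 0]
    - [[0, -0.6, -0.467], 0]
    - [[0, -0.6, -0.467], 0]
    - [[0, -0.6, -0.467], 0]
    - [[0, -0.6, -0.467], 0]
    - [[0, -0.6, -0.467], 0]
    - [[0, -0.6, -0.467], 0]
    - [[0, -0.6, -0.467], 0]
    - [[0, -0.6, -0.467], 0]
    - [[0, -0.5, -0.39], 0]
    - [[0, -0.27, -0.2], 0]
    - [[0, 0, 0], 0]
    - [[0, 0, 0], 0]
    - [[0, 0, 0], 0]

```text
time_s: 52.57
tcp_pos: [0.4901, 0.3161, 0.1204]
eef_rot: [21.3, 90.0, -141.7]
contact_force: [-0.7, -1.1, -1.5]
gripper_width: 0.0627
```

Call:
step_arm:
  steps:
    - [[0.4, 0, 0], 0]
    - [[0.7, 0, 0], 0]
    - [[0.8, 0, 0], 0]
    - [[0.8, 0, 0], 0]
    - [[0.8, 0, 0], 0]
    - [[0.5, 0, 0], 0]
    - [[0.2, 0, 0], 0]
    - [[0, 0, 0], 0]
    - [[0, 0, 0], 0]
    - [[0, 0, 0], 0]

```text
time_s: 53.4
tcp_pos: [0.4909, 0.3172, 0.0374]
eef_rot: [-151.9, 89.9, 45.2]
contact_force: [-0.8, -0.5, -0.8]
gripper_width: 0.0629
```

```bash
python3 - <<'E'
from h import *
go(.490,.3165,.0240,yaw=107)
s=capture('scene');cv2.imwrite('pics/scene29.png',s)
crop(s,240,110,360,200,6,'pics/e29.png')
E
```

```text
tcp [0.4909 0.3172 0.0374] toolx [ 0.001  0.001 -1.   ] tooly yaw -72.96 F [-0.77 -0.48 -0.83] w 0.0629 t 53.40 j6 55.0
units now [0.671 0.022 0.054] mm [ -0.9  -0.7 -13.4]
turn units 0.007 deg -0.04
units after turn [0.671 0.022 0.054]
```

View pics/e29.png

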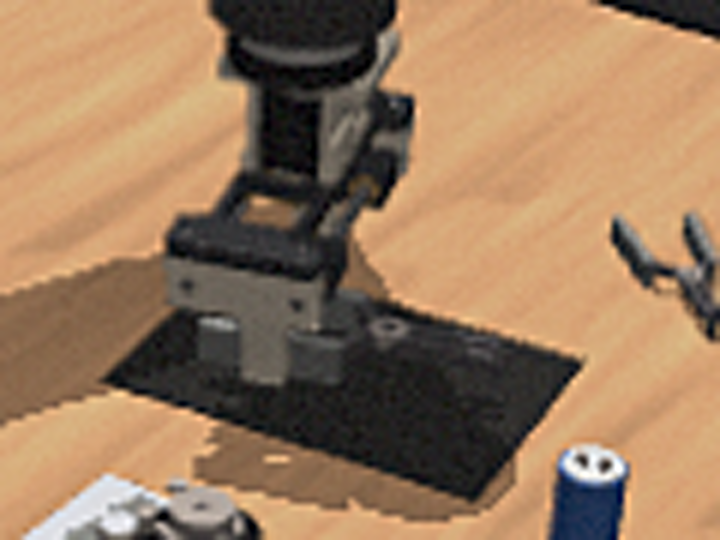

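Lower gently to the height it was gripped at, then open in small steps.

Call:
step_arm:
  steps:
    - [[0.3, 0, 0], 0]
    - [[0.15, 0, 0], 0]
    - [[0.1, 0, 0], 0]
    - [[0.06, 0, 0], 0]
    - [[0.04, 0, 0], 0]
    - [[0, 0, 0], 0]
    - [[0, 0, 0], 0]
    - [[0, 0, 0], 0]

```text
time_s: 54.12
tcp_pos: [0.4903, 0.3166, 0.0237]
eef_rot: [37.7, 90.0, -125.2]
contact_force: [-2.6, -1.5, 4.4]
gripper_width: 0.0625
```

Call:
step_arm:
  steps:
    - [[0, 0, 0], 0]
    - [[0, 0, 0], 0]
    - [[0, 0, 0], 0]
    - [[0, 0, 0], 0]
  fingers: 0.25

```text
time_s: 54.45
tcp_pos: [0.4908, 0.3173, 0.0238]
eef_rot: [-147.4, 89.9, 49.6]
contact_force: [-0.7, 2.4, 1.8]
gripper_width: 0.0654
```

Call:
step_arm:
  steps:
    - [[0, 0, 0], 0]
    - [[0, 0, 0], 0]
    - [[0, 0, 0], 0]
    - [[0, 0, 0], 0]
  fingers: 0.2

```text
time_s: 54.78
tcp_pos: [0.4903, 0.3165, 0.0233]
eef_rot: [35.9, 90.0, -127.0]
contact_force: [-0.4, -0.3, -0.1]
gripper_width: 0.0702
```

Call:
step_arm:
  steps:
    - [[0, 0, 0], 0]
    - [[0, 0, 0], 0]
    - [[0, 0, 0], 0]
    - [[0, 0, 0], 0]
    - [[0, 0, 0], 0]
    - [[0, 0, 0], 0]
  fingers: 0

```text
time_s: 55.28
tcp_pos: [0.4904, 0.3168, 0.0235]
eef_rot: [23.2, 90.0, -139.8]
contact_force: [0.3, -1.3, -0.2]
gripper_width: 0.0872
```

Call:
step_arm:
  steps:
    - [[-0.1, 0, 0], 0]
    - [[-0.2, 0, 0], 0]
    - [[-0.4, 0, 0], 0]
    - [[-0.8, 0, 0], 0]
    - [[-1, 0, 0], 0]
    - [[-1, 0, 0], 0]
    - [[-1, 0, 0], 0]
    - [[-1, 0, 0], 0]
    - [[-1, 0, 0], 0]
    - [[0, 0, 0], 0]
    - [[0, 0, 0], 0]

```text
time_s: 56.2
tcp_pos: [0.491, 0.3174, 0.1557]
eef_rot: [-147.0, 89.8, 50.0]
contact_force: [-0.0, 0.1, -0.5]
gripper_width: 0.0879
```

Call:
step_arm:
  steps:
    - [[-0.3, 0, 0.5], 0]
    - [[-0.3, 0, 0.5], 0]
    - [[-0.3, 0.5, 0], 0]
    - [[-0.3, 1, 0], 0]
    - [[-0.3, 1, 0], 0]
    - [[0, 1, 0], 0]
    - [[0, 1, 0], 0]
    - [[0, 1, 0], 0]
    - [[0, 1, 0], 0]
    - [[0, 1, 0], 0]
    - [[0, 1, 0], 0]
    - [[0, 0.5, 0], 0]
    - [[0, 0, 0], 0]

```text
time_s: 57.28
tcp_pos: [0.5239, 0.1369, 0.1836]
eef_rot: [25.7, 90.0, -137.4]
contact_force: [-0.3, 0.4, 0.4]
gripper_width: 0.0876
```

```bash
python3 - <<'E'
from h import *
go()
s=capture('scene');t=capture('top');cv2.imwrite('pics/scene30.png',s);cv2.imwrite('pics/top30.png',t)
crop(s,170,120,350,270,4,'pics/e30.png')
E
```

```text
tcp [0.5239 0.1369 0.1836] toolx [-0. -0. -1.] tooly yaw -73.08 F [-0.29  0.44  0.43] w 0.0876 t 57.28 j6 71.5
units now [0. 0. 0.] mm [0. 0. 0.]
```

View pics/e30.png

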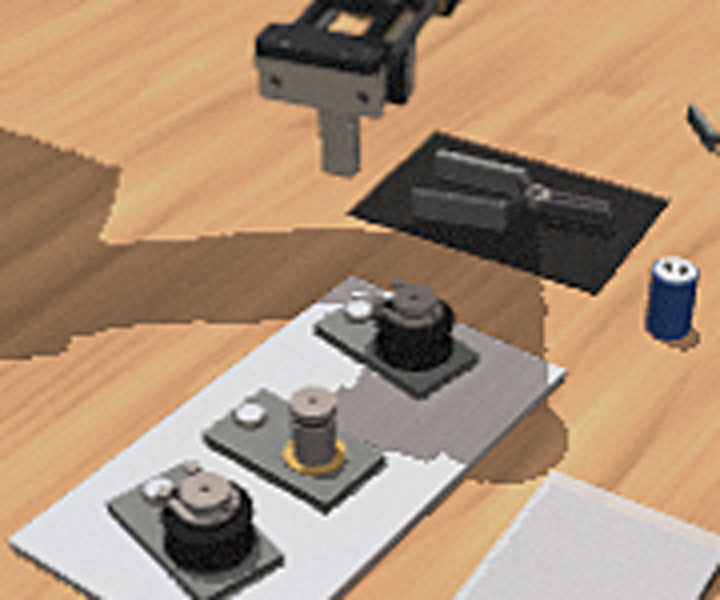

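View pics/top30.png

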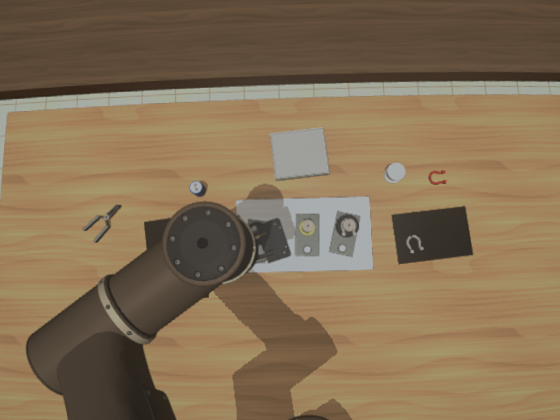

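Call:
step_arm:
  steps:
    - [[-0.5, 0.8, 0.5], 0]
    - [[-0.5, 1, 0.6], 0]
    - [[-0.5, 1, 0.6], 0]
    - [[-0.5, 1, 0.6], 0]
    - [[0, 1, 0.6], 0]
    - [[0, 1, 0.6], 0]
    - [[0, 0.5, 0.6], 0]
    - [[0, 0, 0.6], 0]
    - [[0, 0, 0], 0]
    - [[0, 0, 0], 0]
    - [[0, 0, 0], 0]

```text
time_s: 58.3
tcp_pos: [0.4713, -0.0084, 0.2238]
eef_rot: [179.2, 90.0, 16.2]
contact_force: [-0.9, -0.1, 0.2]
gripper_width: 0.0876
```

```bash
python3 - <<'E'
from h import *
go()
s=capture('scene');t=capture('top');cv2.imwrite('pics/scene31.png',s);cv2.imwrite('pics/top31.png',t)
crop(t,140,190,380,310,3,'pics/f31.png')
crop(s,170,120,350,270,4,'pics/e31.png')
from m2 import blob
for z,c in (('L',(254,255)),('M',(307,249)),('R',(342,248))):
    b=blob(t,c,6,lambda a:(a[...,2]>135)); print(z,b and b[0].round(2))
from pl import grips
for g in grips(t,th=85):
    w=onz('top',g[3],.027); print(w.mean(0).round(4),g[1])
print(onz('top',[[145,222],[200,215],[208,297],[153,303]],.003).mean(0))
E
```

```text
tcp [ 0.4713 -0.0084  0.2238] toolx [ 0.001  0.    -1.   ] tooly yaw -72.91 F [-0.89 -0.05  0.24] w 0.0876 t 58.30 j6 84.1
units now [0. 0. 0.] mm [0. 0. 0.]
L [253.98 254.98]
M [306.49 248.27]
R None
[0.496  0.2903 0.027 ] [30.40324211  4.1006012 ]
[0.4793 0.3445 0.027 ] [30.21948433  4.27602625]
[0.51527133 0.33236233 0.003     ]
```

View pics/f31.png

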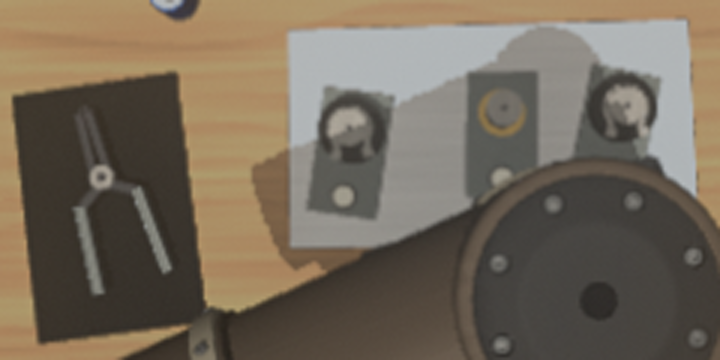

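View pics/e31.png

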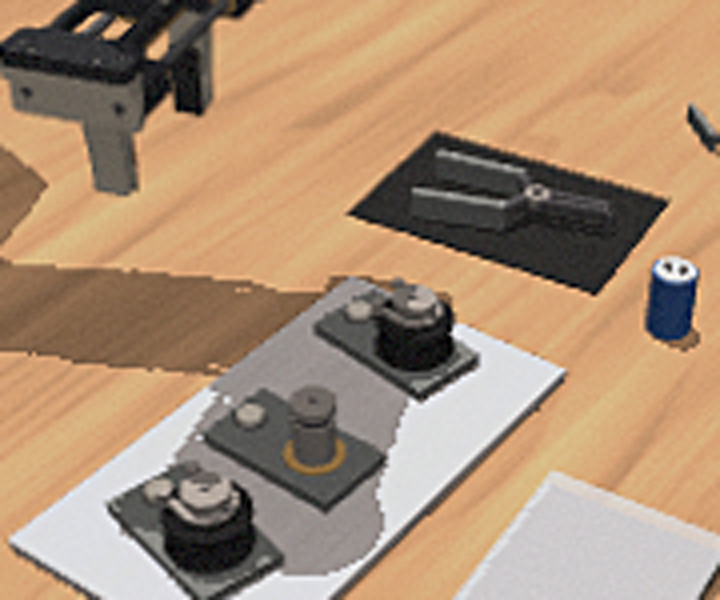

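```bash
python3 -c "
from plant import *
print(close_job())"
```

```text
the job is handed in; nothing more can be done
None
```

The job is handed in at about 58 s of the 208 s allowed; no verdict was reported.

**Studs:** all three are pushed home. Each stopped with the fingertips at about z = 26 mm (the home height), pushing with 12–18 N.

**Rings:** the middle spindle has no pulley, so I fitted two of the three rings, on the left and right pulleys. The red look-alike and the smaller pliers were left alone. Both rings were spread with the pliers, lowered over the land, shut in the groove while drawing the pliers back, and the prongs pulled straight out.

**Last checks:**
- **Rings:** pictures taken just after each fitting show them shut, with the ears about 26 mm apart as when they lay on the mat. They sit round the spindle axis, above pulleys that are still down. I judged them level by eye only.
- **Pliers:** they stand upright on their mat, with the grip point about 27 mm from the mat's centre.
- **Bystanders:** the capacitor, spool and cases show no visible movement. I did not measure them.

**What disagreed or was not checked:**
- The scene camera was about 2 mm off the top camera, so I aligned each ring to its spindle within a single top picture.
- In the last top picture the arm hid the right unit's stud and part of the middle one. The scene view shows all three down.

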